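# Load the peg drying stack

### The arm

A 6-joint arm with a two-finger parallel gripper is mounted at the origin on the work surface. World frame = base frame: x ahead of the robot, y to its left, z up, the work surface at z = 0. Lengths are in m, angles in rad, forces in N, time in s.
With the tool pointing down it reaches from about 0.325 to 1 m from the base axis. Payload 5.1 kg.
Tool frame: the origin (TCP) lies between the finger pads; the fingertips stand 19 mm ahead of it and the grasp point (between the pads) is the TCP (robot.tcp_to_tips is the distance from the TCP to the fingertips, in m); z points along the fingers, x is the direction in which the jaws open and shut, and the axes are right-handed (so a half turn about z gives the same grasp; the last joint's range is limited). The gripper opens to 85 mm and grips with 20 to 120 N. Pads are 22 mm wide; open, the fingers measure 114 mm over their backs; the gripper's body (76 mm by 85 mm) begins 54 mm behind the grasp point. The pads swing forward as they close: fully open they stand 13 mm farther back than shut.
Start: joints at [-1.327, 0.124, 1.65, -0, 1.367, -0.083], TCP at [0.209, -0.616, 0.25] pointing down, gripper open.
Joint ranges: [-2.61, 2.61], [-1.02, 2.33], [0.03, 2.71], [-1.35, 4.49], [0.32, 2.68], [-2.91, 2.91]. Speed limits (rad/s): [2.57, 2.57, 3.14, 3.14, 3.14, 3.14].

### API

Orientations are given as [roll, pitch, yaw] about the fixed x, y, z axes, in that order (R = Rz(yaw) Ry(pitch) Rx(roll)).
In Python, from bench import robot, imaging, outline_of gives the robot as it stands.
- The arm moves only by the tool apply_moves, never from a script. Its argument "deltas" is one flat list of numbers, 5 for each row, row after row: the shift along the tool's x, y, z in cm, then the turn about the tool's z in rad, then the closure in counts, from 0 (fully open) to 255 (shut). In form: [x, y, z, yaw, claw, x, y, z, yaw, claw, ...]. A call has 1 to 20 rows; each row is the pose to reach, as a shift and turn from the pose measured when the call began, along the tool's axes at that moment; what a row does not reach only later rows make up. A row lasts 1/12 s, in which the tool goes at most 41.7 mm and 7.16 degrees, less where a joint would pass 70% of its speed; a pose out of reach is approached as far as the arm can. A call with a gripper value outside its range is refused whole. The fingers move at their own pace and stop on an object; the grip force is fixed at half the most. Time passes only in rows, so rows that repeat a pose let the fingers close. It gives the time, the measured TCP pose, the force and the opening at its end, in the units of the state.
- robot.get_obs(): the state, without advancing time (a new reading comes with each control period).
- imaging.snapshot(name): name is "scene" or "top" or "wrist"; returns the picture (400x640x3 uint8, red, green, blue); there is no depth.
- imaging.camera_params(name): a dict with "fx", "fy", "cx", "cy" (pixels), "extrinsics" (4x4, takes a point from world to camera coordinates). Camera axes: x right, y down, z forward; pixel columns grow to the right and rows downward; lengths in m; the calibration is good to about 2 mm. The wrist camera is an equidistant fisheye: a pixel r from the principal point sees the ray r / f radians off the axis. A picture is of the moment at which its call begins: read the wrist's pose just before it. camera_params takes no time and is no camera call; for the wrist camera it gives the pose at the moment of the call.
- robot.close_job(): hands the job in, once; it reports no verdict.
Trained networks look in the newest picture that a camera, given by its name, has taken for a name from the list of things; names that differ only in an ending like _2 or _b are one class to them, and where a whole thing is asked for, a point or a joint stands for the part that bears it (a point fixed in the world has none). Each returns a list of dicts, best first, with "conf" (0 to 1); they miss things now and then, are a little off and sometimes report something else, mostly with a low value. They report only what shows in the picture. A call takes as long as a camera call. They do not tell look-alikes from the thing itself.
- outline_of(target, camera): "mask" (400x640 bool, what is visible of it) and "at" ([row, column] in pixels, amid what is visible of it).
The state is a dict: "time": time; "joints": joint angles; "joint_vel": joint speeds; "joint_efforts": joint torques, N m; "tool_pos": TCP position; "tool_rot": TCP orientation; "force": force on the tool from outside, world axes, zero at the start; "ft_torque": the same for the moment, N m; "width": finger opening in m.
Only numpy, scipy, OpenCV 4.12 (cv2) and the standard library are available. Lean on these libraries where they do the work, as an engineer would, in place of code of your own. Each camera call takes 0.05 s, during which the arm holds its last target.

### The job

The three freshly oiled pegs are to dry in the drying stack. Lay the two longer pegs in the notches of the dark base, one on each side of its carrying bar and each across both ribs; then set the loose tray squarely on top of the base, cheeks on cheeks; then lay the shortest peg, the first to go to the shaper, in notches of that tray in the same way. Let go of everything and leave the wax tin, the peg shaper and the brush where they are.

Things in the scene. Friction and masses are not known exactly. Their poses are not given: they have to be found in the camera images.
- peg_long: The longest pale boxwood peg: round shank 13 mm thick, 98 mm long, then a flat thumb head 20 mm long, 22 wide, 13 thick; 118 mm overall, 17 g. Origin on the shank's axis at the shank's middle; x along it to the head (shank x = -49 to 49 mm). Starts lying flat on the bench, axis 6.5 mm up, any yaw. Centre of mass some 14 mm from the origin towards the head.
- peg_middle: The middle-sized pale boxwood peg: round shank 13 mm thick, 82 mm long, then a flat thumb head 20 mm long, 22 wide, 13 thick; 102 mm overall, 14 g. Origin on the shank's axis at the shank's middle; x along it to the head (shank x = -41 to 41 mm). Starts lying flat on the bench, axis 6.5 mm up, any yaw. Centre of mass some 14 mm from the origin towards the head.
- peg_short: The shortest pale boxwood peg: round shank 13 mm thick, 66 mm long, then a flat thumb head 20 mm long, 22 wide, 13 thick; 86 mm overall, 12 g. Origin on the shank's axis at the shank's middle; x along it to the head (shank x = -33 to 33 mm). Starts lying flat on the bench, axis 6.5 mm up, any yaw. Centre of mass some 14 mm from the origin towards the head.
- stack_base: Dark wooden bottom of the stack, fixed. Origin at bench level under its centre, x along it, z up. A plinth 204 (x) by 146 by 12 mm carrying a tray shaped exactly like loose_tray, so all its heights are 12 mm more: cheek tops 58 mm above the bench, bar top 56, rib tops 36, axis of a peg in the notches 37.3. Same if turned half round.
- loose_tray: Paler loose tray, 0.26 kg. Origin under its centre, x along it. 192 (x) by 124 mm. End cheeks 16 thick, 46 high. Bar along y = 0: 12 thick, z 10 to 44; grip it at its middle. Two 5 mm ribs across at x = +-20, tops z 24; V notches at y = +-40, 24 wide, 6 deep: a peg along x, shank middle at x = 0, rests with axis at z 25.3. On the base its underside is 58 above the bench.
- wax_tin: Bystander: open round aluminium tin 68 mm across and 20 mm high with a yellow beeswax puck in it; origin under its centre. It lies among the pegs. Leave it.
- peg_shaper: Bystander: rosewood peg shaper, a block 44 by 112 (y) by 28 mm with a steel cutter plate on top (31 mm high); origin under its centre. Leave it.
- oil_brush: Bystander: small brush, 170 mm long along its x, lying flat; its origin lies under it. Leave it.
Not all that is in view belongs to the job. What is shaped like the loose_tray but green is not meant. Leave any green or turquoise look-alike of the peg_short alone.

How it is judged:
By the outcome, as a careful person would: the job done as asked, in the order asked, and still so for the second after the job is handed in, with the robot touching nothing.
It also fails if it takes over 120 s, if anything falls off the work surface, if the arm or the gripper's body presses on something with over 40 N, if the wrist force passes 120 N, or if a joint passes its speed limit or range.

## Working session

There is one attempt and no reset: what is moved stays moved. The work goes in short steps, Python scripts to look and compute and a tool call to move; the robot and the scene stay as the last step left them, time stands still between calls to the robot, and variables do not carry over. Pictures are saved under pics/ and viewed, and the job is handed in when it is done.

Besides the shell and the picture viewer there is one more tool, called after "Call:" in YAML: its name, and indented under it one key for each argument. apply_moves: Moves the arm, as the interface text tells. Its arguments: {"type":"object","properties":{"deltas":{"type":"array"}},"required":["deltas"]}

```bash
ls; mkdir -p pics; python3 - <<'E'
from bench import robot, imaging, outline_of
import cv2
o=robot.get_obs(); print(o)
for n in ["scene","top","wrist"]:
    im=imaging.snapshot(n); cv2.imwrite(f"pics/{n}0.png",im[:,:,::-1])
    print(n,imaging.camera_params(n))
E
```

```text
pics
{'time': 0.0, 'joints': array([-1.32660385e+00,  1.24495651e-01,  1.65167415e+00,  1.49983568e-06,
        1.36751692e+00, -8.25861287e-02]), 'joint_vel': array([-6.97244780e-04, -7.30946144e-04, -9.64598168e-04,  2.87225336e-04,
        1.41402296e-03, -3.44489044e-05]), 'joint_efforts': array([ 1.38878237e-03, -4.23615468e+01, -3.65445292e+01, -5.31906414e-05,
        6.97756550e-03, -2.08542781e-05]), 'tool_pos': array([ 0.20848757, -0.61504829,  0.24905902]), 'tool_rot': array([-3.14141845e+00,  2.08681258e-03, -1.24401784e+00]), 'force': array([ 0.15175654,  0.08247659, -0.20050834]), 'ft_torque': array([-0.00698411, -0.04297505, -0.01238036]), 'width': 0.08545164300282074}
scene {'fx': 471.1159450850621, 'fy': 471.1159450850621, 'cx': 320.48458612404335, 'cy': 207.31597029455307, 'extrinsics': array([[ 0.24910913,  0.96844295, -0.00793082, -0.05208482],
       [ 0.68535862, -0.18206642, -0.70507828, -0.32066221],
       [-0.68427202,  0.17020598, -0.70908513,  1.73951441],
       [ 0.        ,  0.        ,  0.        ,  1.        ]])}
top {'fx': 376.78668443757283, 'fy': 376.78668443757283, 'cx': 322.5580489702177, 'cy': 199.1963798654315, 'extrinsics': array([[-0.00548667, -0.99967   , -0.02509564, -0.06089764],
       [-0.9984541 ,  0.00686465, -0.05515693,  0.51052158],
       [ 0.055311  ,  0.02475422, -0.99816227,  0.97564558],
       [ 0.        ,  0.        ,  0.        ,  1.        ]])}
wrist {'fx': 309.70691628693146, 'fy': 309.70691628693146, 'cx': 315.59842010181933, 'cy': 204.4802769202248, 'extrinsics': array([[ 0.32121347, -0.9470061 , -0.00116103, -0.6500764 ],
       [-0.91295095, -0.30998772,  0.26538309, -0.03403274],
       [-0.25167931, -0.08418466, -0.96414235,  0.3780861 ],
       [ 0.        ,  0.        ,  0.        ,  1.        ]])}
```

View pics/top0.png

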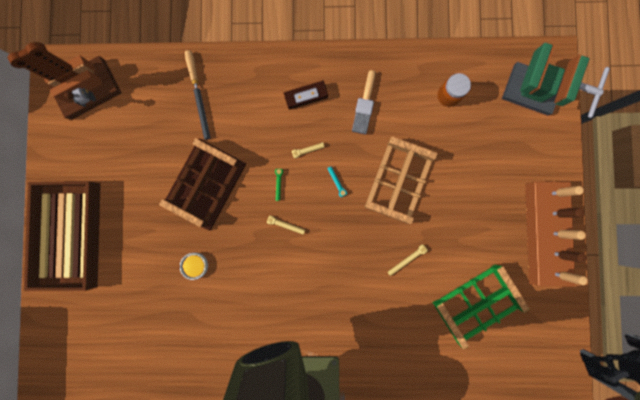

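View pics/scene0.png

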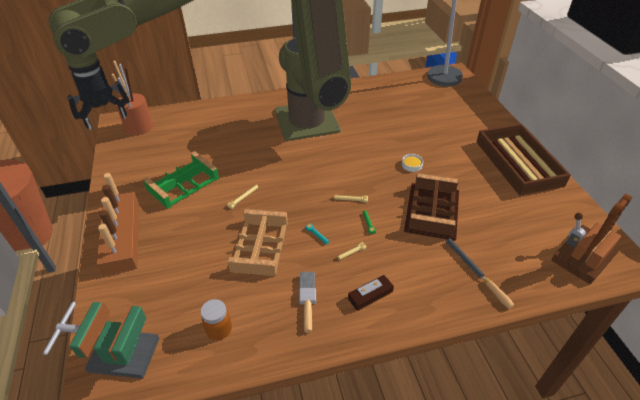

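View pics/wrist0.png

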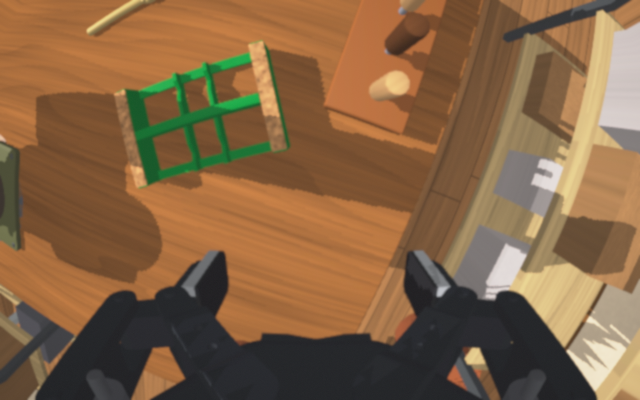

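The top picture shows the base at about (203,183), the loose tray at (402,180), and the pegs at (309,150), (287,225) and (409,260). The green tray, the green and turquoise pegs and the bystanders are also in view. Next I'll measure positions.

```bash
cat > h.py <<'E'
from bench import robot, imaging, outline_of
import cv2, numpy as np
def ray(cam,uv,P=None):
    P=P or imaging.camera_params(cam); E=np.array(P["extrinsics"]); uv=np.atleast_2d(uv).astype(float)
    a=(uv-[P["cx"],P["cy"]])/[P["fx"],P["fy"]]
    if cam=="wrist":
        r=np.linalg.norm(a,axis=1,keepdims=True)+1e-12
        d=np.hstack([a/r*np.sin(r),np.cos(r)])
    else: d=np.hstack([a,np.ones((len(a),1))])
    R=E[:3,:3]; return -R.T@E[:3,3], d@R
def onplane(cam,uv,z,P=None):
    c,d=ray(cam,uv,P); t=(z-c[2])/d[:,2]; return c+t[:,None]*d
def proj(cam,X,P=None):
    P=P or imaging.camera_params(cam); E=np.array(P["extrinsics"]); X=np.atleast_2d(X)
    p=X@E[:3,:3].T+E[:3,3]
    if cam=="wrist":
        n=np.linalg.norm(p[:,:2],axis=1)+1e-12; th=np.arctan2(n,p[:,2]); a=p[:,:2]/n[:,None]*th[:,None]
    else: a=p[:,:2]/p[:,2:]
    return a*[P["fx"],P["fy"]]+[P["cx"],P["cy"]]
E
python3 - <<'E'
from h import *
for cam in ["top","scene"]:
    im=imaging.snapshot(cam)
    for t in ["peg_long","peg_middle","peg_short","stack_base","loose_tray","wax_tin"]:
        for r in outline_of(t,cam):
            m=r["mask"]; uv=np.argwhere(m)[:,::-1]
            z=0.0065 if "peg" in t else 0.02
            X=onplane(cam,uv,z)[:,:2]
            rc=cv2.minAreaRect((X*1000).astype(np.float32))
            c=im[m].mean(0).astype(int)
            # area mm2
            print(cam,t,round(r["conf"],2),"at",np.round(r["at"]).astype(int),len(uv),"rect c",np.round(rc[0]),"wh",np.round(rc[1]),"ang",round(rc[2],1),"rgb",c)
print(robot.get_obs()["time"])
E
```

```text
top peg_long 0.44 at [ 95 305] 769 rect c [791. -20.] wh [ 52. 113.] ang 15.9 rgb [85 64 60]
top peg_middle 0.68 at [227 287] 189 rect c [442.  33.] wh [103.  18.] ang 70.8 rgb [207 176 109]
top peg_short 0.7 at [149 301] 170 rect c [639. -24.] wh [23. 84.] ang 12.5 rgb [198 167 103]
top peg_short 0.59 at [181 280] 171 rect c [551.  53.] wh [83. 19.] ang 0.0 rgb [ 68 131  58]
top peg_short 0.53 at [183 337] 150 rect c [557. -99.] wh [83. 18.] ang 29.2 rgb [ 64 157 147]
top stack_base 0.69 at [185 203] 4361 rect c [552. 251.] wh [158. 206.] ang 61.7 rgb [76 46 30]
top loose_tray 0.68 at [176 400] 2346 rect c [ 557. -268.] wh [132. 204.] ang 69.4 rgb [175 123  77]
top loose_tray 0.6 at [305 480] 2455 rect c [ 237. -463.] wh [138. 202.] ang 30.9 rgb [68 99 48]
top wax_tin 0.56 at [269 192] 603 rect c [338. 273.] wh [67. 71.] ang 0.7 rgb [196 163  81]
top wax_tin 0.25 at [181 400] 2017 rect c [ 558. -267.] wh [129. 201.] ang 69.1 rgb [180 128  80]
scene peg_middle 0.72 at [196 350] 149 rect c [446.  34.] wh [101.  26.] ang 75.1 rgb [173 146  95]
scene peg_short 0.68 at [228 372] 104 rect c [555.  58.] wh [22. 88.] ang 81.5 rgb [ 63 119  58]
scene peg_short 0.65 at [252 353] 174 rect c [644. -25.] wh [22. 90.] ang 18.8 rgb [188 157 102]
scene peg_short 0.54 at [236 315] 139 rect c [ 558. -102.] wh [89. 23.] ang 22.8 rgb [ 51 125 116]
scene stack_base 0.67 at [208 433] 2989 rect c [544. 258.] wh [145. 263.] ang 61.7 rgb [78 50 33]
scene loose_tray 0.64 at [182 185] 1661 rect c [ 229. -458.] wh [172. 217.] ang 31.2 rgb [ 60 102  52]
scene loose_tray 0.56 at [247 258] 2389 rect c [ 552. -265.] wh [137. 234.] ang 69.2 rgb [152 111  73]
scene wax_tin 0.56 at [162 411] 313 rect c [347. 273.] wh [65. 89.] ang 68.6 rgb [179 154  99]
0.85
```

```bash
cat >> h.py <<'E'
from scipy.optimize import minimize
def box(x0,x1,y0,y1,z0,z1): return np.array([[x,y,z] for x in(x0,x1) for y in(y0,y1) for z in(z0,z1)])
def cyl(x0,x1,r=.0065,zc=0):
    a=np.linspace(0,2*np.pi,17)[:-1]; return np.array([[x,r*np.cos(t),zc+r*np.sin(t)] for x in(x0,x1) for t in a])
def model(n):
    if n.startswith("peg_"):
        h={"peg_long":.049,"peg_middle":.041,"peg_short":.033}[n]
        return [cyl(-h,h),box(h,h+.020,-.011,.011,-.0065,.0065)],False
    if n=="loose_tray": return [np.vstack([box(-.096,.096,-.062,.062,0,.046)])],True
    if n=="stack_base": return [np.vstack([box(-.102,.102,-.073,.073,0,.012),box(-.096,.096,-.062,.062,0,.058)])],True
S=4
def render(cam,parts,pose,z,P,roll=0):
    m=np.zeros((400*S,640*S),np.uint8); x,y,w=pose; c,s=np.cos(w),np.sin(w)
    for p in parts:
        X=np.c_[c*p[:,0]-s*p[:,1]+x, s*p[:,0]+c*p[:,1]+y, p[:,2]+z]
        uv=(proj(cam,X,P)+.5)*S
        h=cv2.convexHull(uv.astype(np.float32)); cv2.fillConvexPoly(m,np.round(h*16).astype(np.int32),1,shift=4)
    return m
def fit(name,obs,x0,z=None,P=None):
    """obs: list of (cam,mask,P)"""
    parts,hull=model(name)
    if z is None: z=.0065 if name.startswith("peg") else 0.
    ms=[]
    for cam,m,P in obs:
        m=m.astype(np.uint8)
        M=cv2.resize(m*255,(640*S,400*S),interpolation=cv2.INTER_LINEAR)>127
        M=M.astype(np.uint8)
        if hull:
            n,l,st,_=cv2.connectedComponentsWithStats(M); k=1+np.argmax(st[1:,4]); pts=np.argwhere(l==k)[:,::-1]
            M=np.zeros_like(M); cv2.fillConvexPoly(M,cv2.convexHull(pts.astype(np.int32)),1)
        ms.append((cam,M,P))
    def f(q):
        t=0
        for cam,M,P in ms:
            r=render(cam,parts,(q[0]/1000,q[1]/1000,q[2]/50),z,P)
            t+=1-(r&M).sum()/max(1,(r|M).sum())
        return t/len(ms)
    best=None
    for dw in ((0,np.pi) if name.startswith("peg") else (0,)):
        q0=np.array([x0[0]*1000,x0[1]*1000,(x0[2]+dw)*50])
        r=minimize(f,q0,method="Nelder-Mead",options=dict(initial_simplex=q0+np.array([[0,0,0],[8,0,0],[0,8,0],[0,0,8]]),xatol=.05,fatol=1e-4,maxiter=150))
        if best is None or r.fun<best.fun: best=r
    q=best.x; return np.array([q[0]/1000,q[1]/1000,(q[2]/50+np.pi)%(2*np.pi)-np.pi]),1-best.fun
def colormask(im,lo,hi,box4):
    hsv=cv2.cvtColor(im,cv2.COLOR_RGB2HSV); m=cv2.inRange(hsv,np.array(lo),np.array(hi))>0
    k=np.zeros_like(m); a,b,c,d=box4; k[b:d,a:c]=1; m&=k
    n,l,st,_=cv2.connectedComponentsWithStats(m.astype(np.uint8)); return l==1+np.argmax(st[1:,4])
E
python3 - <<'E'
from h import *
im=imaging.snapshot("top"); P=imaging.camera_params("top")
hsv=cv2.cvtColor(im,cv2.COLOR_RGB2HSV)
print(hsv[255:262,400:412][:,:].tolist()[3], hsv[240,400], hsv[240,380],im[240,380])
big=cv2.resize(im[120:300,150:470],None,fx=2.4,fy=2.4,interpolation=cv2.INTER_CUBIC); cv2.imwrite("pics/topbig.png",big[:,:,::-1])
R={t:outline_of(t,"top") for t in["peg_middle","peg_short","stack_base","loose_tray"]}
ob={"peg_middle":(R["peg_middle"][0]["mask"],(.442,.033,np.radians(70))),"peg_short":(R["peg_short"][0]["mask"],(.639,-.024,np.radians(-77))),
"stack_base":(R["stack_base"][0]["mask"],(.55,.25,np.radians(-28))),"loose_tray":(R["loose_tray"][0]["mask"],(.557,-.268,np.radians(-20)))}
m=colormask(im,(15,60,150),(30,170,255),(380,238,435,282)); print(m.sum(), np.argwhere(m).mean(0))
X=onplane("top",[[409,260]],.0065)[0]
ob["peg_long"]=(m,(X[0],X[1],np.radians(-55)))
for k,(m,x0) in ob.items():
    p,s=fit(k,[("top",m,P)],x0); print(k,np.round(p,4),round(np.degrees(p[2]),1),round(s,3))
E
```

```text
[[12, 172, 145], [11, 171, 145], [12, 175, 147], [13, 172, 147], [15, 161, 152], [16, 146, 171], [19, 132, 190], [21, 119, 215], [22, 113, 228], [22, 109, 233], [22, 107, 233], [22, 111, 226]] [ 12 173 146] [ 12 173 149] [149  89  48]
292 [259.17808219 407.65410959]
peg_middle [0.4394 0.026  1.2326] 70.6 0.689
peg_short [ 0.639  -0.024  -1.3439] -77.0 0.0
stack_base [ 0.5531  0.2514 -0.4923] -28.2 0.989
loose_tray [ 0.5562 -0.263  -0.3605] -20.7 0.97
peg_long [ 0.344  -0.272  -0.9483] -54.3 0.886
```

View pics/topbig.png

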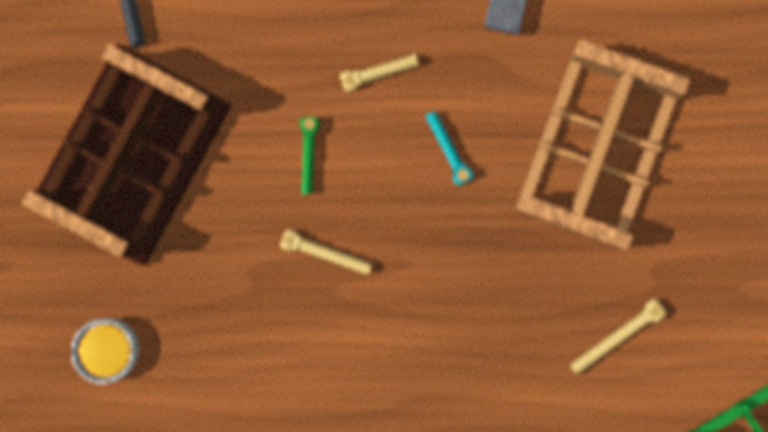

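```bash
cat >> h.py <<'E'
def plan(x,y,z,yaw):
    from scipy.spatial.transform import Rotation as Ro
    o=robot.get_obs(); R=Ro.from_euler("xyz",o["tool_rot"]).as_matrix()
    d=R.T@(np.array([x,y,z])-o["tool_pos"])*100
    w=o["tool_rot"][2]; t=-((yaw-w+np.pi)%(2*np.pi)-np.pi)
    print("t",round(o["time"],2),"tcp",np.round(o["tool_pos"],4),"rot",np.round(o["tool_rot"],3),"q",np.round(o["joints"],2),"w",round(o["width"],4),"F",np.round(o["force"],1))
    print("delta cm",np.round(d,2),"turn",round(t,3),"rows lin",round(np.linalg.norm(d)/4.17,1),"rot",round(abs(t)/.125,1))
E
python3 -c "
from h import *
plan(.344,-.272,.17,np.radians(35.7))"
```

```text
t 1.1 tcp [ 0.2086 -0.6156  0.2503] rot [-3.142  0.    -1.244] q [-1.33  0.12  1.65  0.    1.37 -0.08] w 0.0855 F [-0.3  0.1  0.6]
delta cm [-28.2  -23.85   8.03] turn -1.867 rows lin 9.1 rot 14.9
```

Call:
apply_moves:
  deltas: [-28.2,-23.85,8.0,-1.867,120,-28.2,-23.85,8.0,-1.867,120,-28.2,-23.85,8.0,-1.867,120,-28.2,-23.85,8.0,-1.867,120,-28.2,-23.85,8.0,-1.867,120,-28.2,-23.85,8.0,-1.867,120,-28.2,-23.85,8.0,-1.867,120,-28.2,-23.85,8.0,-1.867,120,-28.2,-23.85,8.0,-1.867,120,-28.2,-23.85,8.0,-1.867,120,-28.2,-23.85,8.0,-1.867,120,-28.2,-23.85,8.0,-1.867,120,-28.2,-23.85,8.0,-1.867,120,-28.2,-23.85,8.0,-1.867,120,-28.2,-23.85,8.0,-1.867,120,-28.2,-23.85,8.0,-1.867,120,-28.2,-23.85,8.0,-1.867,120,-28.2,-23.85,8.0,-1.867,120]

```text
time: 2.6
tool_pos: [0.344, -0.272, 0.1704]
tool_rot: [3.141, -0.0, 0.621]
force: [-0.4, -0.4, -0.0]
width: 0.0449
```

```bash
cat >> h.py <<'E'
def look(name,tag,x0,z=None,rgbmask=None):
    P=imaging.camera_params("wrist"); im=imaging.snapshot("wrist"); r=outline_of(name,"wrist")
    v=im.copy(); best=None
    for k in r:
        m=k["mask"]; c=im[m].mean(0).astype(int); print(name,round(k["conf"],2),np.round(k["at"]),m.sum(),c)
        if not(c[0]>c[1]*1.05): continue
        if best is None: best=m
    if rgbmask is not None: best=rgbmask(im)
    if best is not None:
        zz=z if z is not None else (.0065 if name.startswith("peg") else 0.)
        p,s=fit(name,[("wrist",best,P)],x0,z); print("FIT",np.round(p,4),"deg",round(np.degrees(p[2]),1),"iou",round(s,3))
        parts,_=model(name); M=cv2.resize(render("wrist",parts,p,zz,P),(640,400),interpolation=cv2.INTER_AREA)
        cs,_=cv2.findContours(M,cv2.RETR_EXTERNAL,cv2.CHAIN_APPROX_NONE); cv2.drawContours(v,cs,-1,(255,0,0),1)
        cs,_=cv2.findContours(best.astype(np.uint8),cv2.RETR_EXTERNAL,cv2.CHAIN_APPROX_NONE); cv2.drawContours(v,cs,-1,(0,0,255),1)
    cv2.imwrite(f"pics/{tag}.png",v[:,:,::-1])
    return im,P,(p if best is not None else None)
E
python3 -c "
from h import *
_,_,p=look('peg_long','w1',(.344,-.272,-.948))
if p is not None: plan(p[0],p[1],.024,p[2]+np.pi/2)"
```

```text
peg_long 0.74 [204. 316.] 1598 [206 179 112]
peg_long 0.22 [175. 602.] 596 [165 139  88]
FIT [ 0.3442 -0.2751 -0.9468] deg -54.2 iou 0.852
t 2.7 tcp [ 0.344  -0.272   0.1704] rot [ 3.141 -0.     0.621] q [-0.79 -0.3   2.19 -0.    1.26 -1.41] w 0.0452 F [ 0.4 -0.1 -0.6]
delta cm [-0.17  0.26 14.64] turn -0.003 rows lin 3.5 rot 0.0
```

View pics/w1.png

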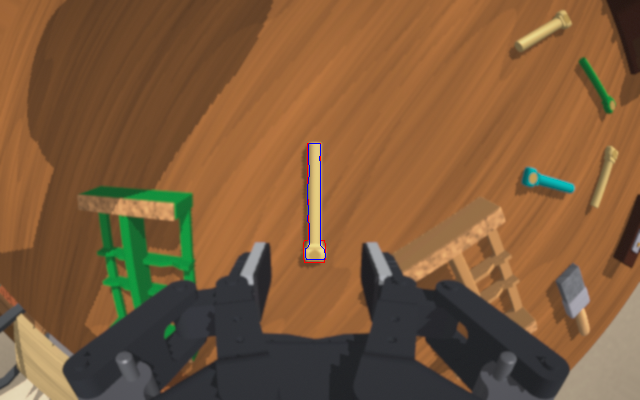

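The fit lies on the peg: it is upright in the wrist picture, head at (315,250) and tail at (315,143). I'll go down and grip.

Call:
apply_moves:
  deltas: [-0.17,0.26,4,-0.003,120,-0.17,0.26,8,-0.003,120,-0.17,0.26,12,-0.003,120,-0.17,0.26,14,-0.003,120,-0.17,0.26,14.9,-0.003,120,-0.17,0.26,14.9,-0.003,120,-0.17,0.26,14.9,-0.003,230,-0.17,0.26,14.9,-0.003,230,-0.17,0.26,14.9,-0.003,230,-0.17,0.26,14.9,-0.003,230,-0.17,0.26,14.9,-0.003,230,-0.17,0.26,14.9,-0.003,230,-0.17,0.26,14.9,-0.003,230,-0.17,0.26,14.9,-0.003,230]

```text
time: 3.87
tool_pos: [0.3455, -0.2765, 0.0238]
tool_rot: [3.137, -0.001, 0.624]
force: [-1.8, -0.6, 5.4]
width: 0.0101
```

```bash
python3 -c "
from h import *
print(robot.tcp_to_tips)
im=imaging.snapshot('wrist'); cv2.imwrite('pics/w2.png',im[100:300,200:440][:,:,::-1].repeat(3,0).repeat(3,1)); plan(.3455,-.2765,.021,.624)"
```

```text
0.019
t 3.92 tcp [ 0.3455 -0.2765  0.0238] rot [ 3.137e+00 -1.000e-03  6.240e-01] q [-0.8  -0.07  2.27 -0.    0.94 -1.42] w 0.01 F [-0.9  0.8  7.8]
delta cm [ 0.   -0.    0.28] turn 0.0 rows lin 0.1 rot 0.0
```

View pics/w2.png

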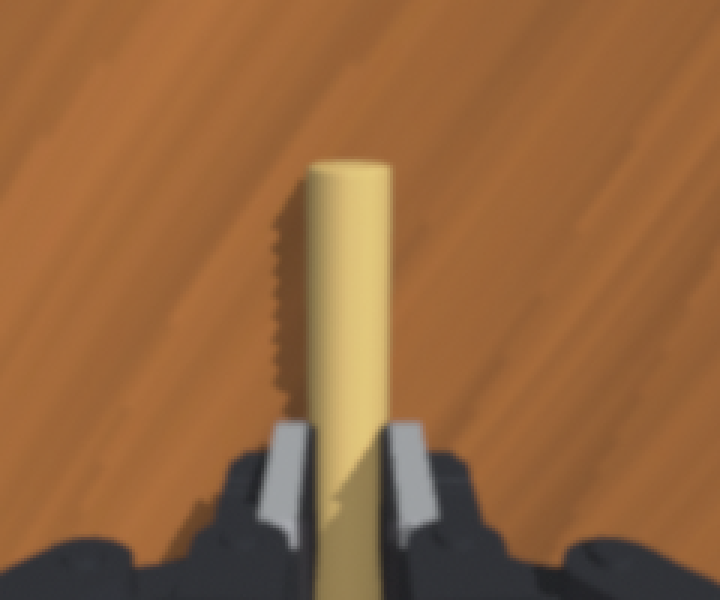

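Call:
apply_moves:
  deltas: [0,0,0,0,140,0,0,0,0,140,0,0,0,0,140,0,0,0,0,140,0,0,0,0,140]

```text
time: 4.33
tool_pos: [0.3454, -0.2763, 0.0236]
tool_rot: [3.138, -0.001, 0.624]
force: [0.3, -0.5, 0.1]
width: 0.0387
```

```bash
python3 -c "
from h import *
im,P,p=look('peg_long','w3',(.344,-.272,-.948))
plan(.3442,-.2751,.021,.624)"
```

```text
peg_long 0.73 [245. 317.] 4792 [188 161 102]
FIT [ 0.3446 -0.2749 -0.9554] deg -54.7 iou 0.777
t 4.43 tcp [ 0.3454 -0.2764  0.0236] rot [ 3.138e+00 -1.000e-03  6.240e-01] q [-0.8  -0.07  2.27 -0.    0.94 -1.42] w 0.0383 F [-1.5 -0.  -0.6]
delta cm [-0.02 -0.17  0.26] turn 0.0 rows lin 0.1 rot 0.0
```

View pics/w3.png

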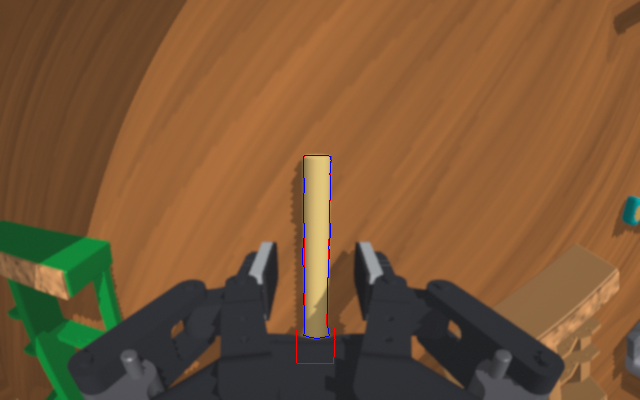

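Call:
apply_moves:
  deltas: [-0.02,-0.15,0.2,0,140,-0.02,-0.15,0.4,0,140,-0.02,-0.15,0.4,0,140]

```text
time: 4.68
tool_pos: [0.3439, -0.2748, 0.0189]
tool_rot: [3.139, -0.0, 0.624]
force: [-0.2, 0.7, -0.6]
width: 0.0384
```

Call:
apply_moves:
  deltas: [0,0,0,0,180,0,0,0,0,180,0,0,0,0,180,0,0,0,0,180]

```text
time: 5.02
tool_pos: [0.344, -0.2749, 0.0189]
tool_rot: [3.139, -0.0, 0.624]
force: [-0.6, -0.7, 0.3]
width: 0.0252
```

Call:
apply_moves:
  deltas: [0,0,0,0,205,0,0,0,0,205,0,0,0,0,205]

```text
time: 5.27
tool_pos: [0.3442, -0.2752, 0.0193]
tool_rot: [3.138, -0.0, 0.624]
force: [-0.4, -0.2, 2.3]
width: 0.0167
```

Call:
apply_moves:
  deltas: [0,0,0,0,230,0,0,0,0,230,0,0,0,0,230,0,0,0,0,230,0,0,0,0,230]

```text
time: 5.68
tool_pos: [0.3444, -0.2754, 0.0195]
tool_rot: [3.138, -0.001, 0.624]
force: [-0.5, 0.4, 4.7]
width: 0.0102
```

Call:
apply_moves:
  deltas: [0,0,-1,0,230,0,0,-3,0,230,0,0,-6,0,230,0,0,-9,0,230,0,0,-12,0,230,0,0,-12,0,230,0,0,-12,0,230]

```text
time: 6.27
tool_pos: [0.3449, -0.2758, 0.1418]
tool_rot: [3.133, -0.001, 0.624]
force: [0.8, 0.3, -0.8]
width: 0.0103
```

```bash
python3 -c "
from h import *
im=imaging.snapshot('wrist'); cv2.imwrite('pics/w4.png',im[100:300,200:440][:,:,::-1].repeat(3,0).repeat(3,1)); 
im=imaging.snapshot('scene'); cv2.imwrite('pics/s4.png',cv2.resize(im[100:250,180:340],None,fx=4,fy=4)[:,:,::-1]); plan(.553,.251,.2,np.radians(61.8))"
```

```text
t 6.37 tcp [ 0.3434 -0.2744  0.1386] rot [ 3.139 -0.     0.624] q [-0.8  -0.27  2.21 -0.    1.19 -1.42] w 0.0104 F [-0.6  0.  -1. ]
delta cm [ 47.71 -30.36  -6.19] turn -0.454 rows lin 13.6 rot 3.6
```

View pics/w4.png

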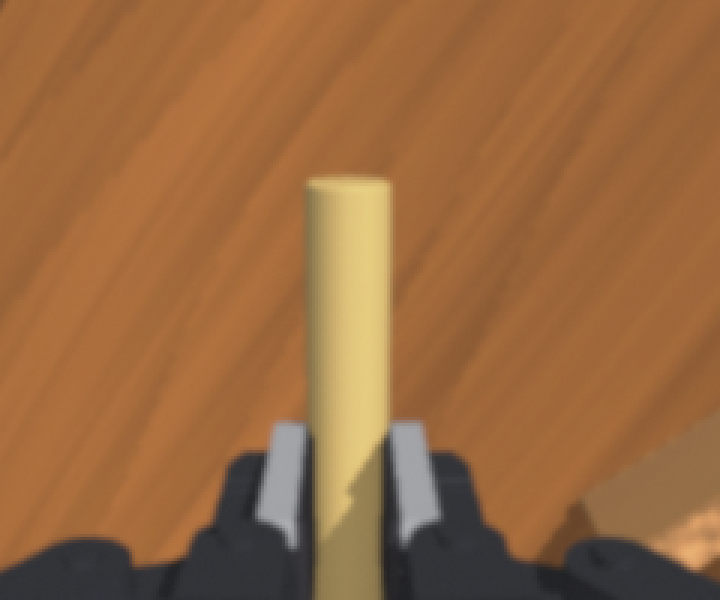

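View pics/s4.png

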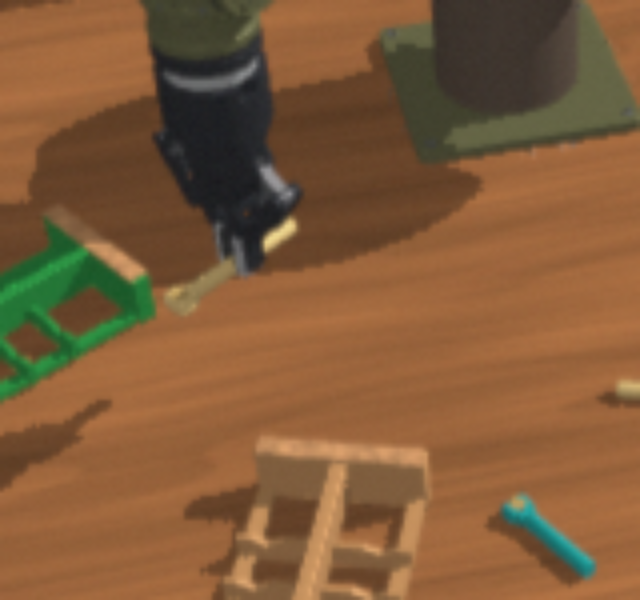

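```bash
python3 -c "
from h import *
o=robot.get_obs(); c=o['tool_pos']-[0,0,.013]; yaw=o['tool_rot'][2]-np.pi/2
u=np.array([np.cos(yaw),np.sin(yaw),0])
for t in (0,.05,.1,.15,.2):
  v=u*np.cos(t)-np.array([0,0,1])*np.sin(t)
  print(t,proj('scene',[c-.049*v,c+.069*v]).round(1).tolist(), proj('wrist',[c-.049*v+[0,0,.0065]]).round(1).tolist())
im=imaging.snapshot('scene'); 
hsv=cv2.cvtColor(im,cv2.COLOR_RGB2HSV); m=cv2.inRange(hsv,np.array((15,50,90)),np.array((32,170,255)))
cv2.imwrite('pics/s5.png',cv2.resize(im[145:190,210:270],None,fx=12,fy=12,interpolation=cv2.INTER_NEAREST)[:,:,::-1])
"
```

```text
0 [[252.3, 156.4], [222.3, 176.9]] [[315.3, 162.5]]
0.05 [[252.2, 155.8], [222.6, 177.8]] [[315.3, 163.4]]
0.1 [[252.1, 155.2], [222.8, 178.6]] [[315.3, 164.7]]
0.15 [[251.9, 154.6], [223.1, 179.5]] [[315.3, 166.4]]
0.2 [[251.7, 154.0], [223.5, 180.2]] [[315.3, 168.3]]
```

View pics/s5.png

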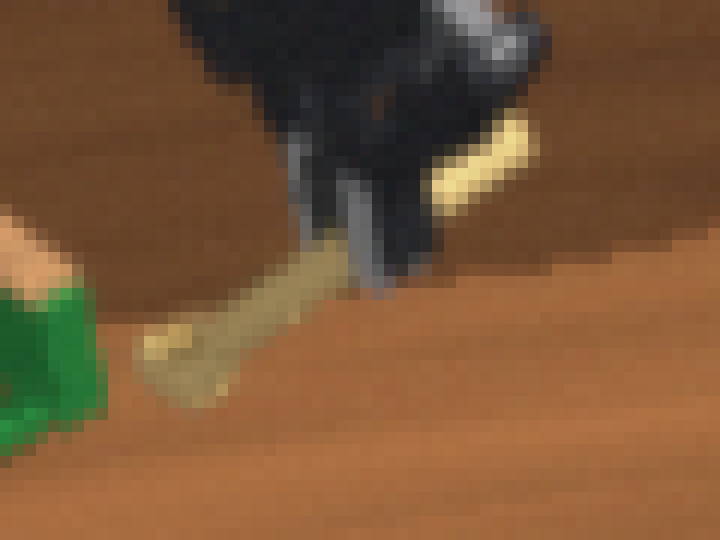

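The scene picture shows the peg level in the pads: tail at (253,157), head at (224,176). I'll move it over the base and measure the base with the wrist camera.

```bash
python3 -c "
from h import *
plan(.615,.218,.25,np.radians(61.8))"
```

```text
t 6.42 tcp [ 0.3432 -0.2741  0.1379] rot [ 3.141 -0.     0.624] q [-0.8  -0.27  2.21 -0.    1.19 -1.42] w 0.0104 F [-0.1  0.4 -0. ]
delta cm [ 50.82 -24.02 -11.23] turn -0.454 rows lin 13.7 rot 3.6
```

Call:
apply_moves:
  deltas: [0,0,-4,0,230,0,0,-8,0,230,50.8,-24.0,-11.2,-0.454,230,50.8,-24.0,-11.2,-0.454,230,50.8,-24.0,-11.2,-0.454,230,50.8,-24.0,-11.2,-0.454,230,50.8,-24.0,-11.2,-0.454,230,50.8,-24.0,-11.2,-0.454,230,50.8,-24.0,-11.2,-0.454,230,50.8,-24.0,-11.2,-0.454,230,50.8,-24.0,-11.2,-0.454,230,50.8,-24.0,-11.2,-0.454,230,50.8,-24.0,-11.2,-0.454,230,50.8,-24.0,-11.2,-0.454,230,50.8,-24.0,-11.2,-0.454,230,50.8,-24.0,-11.2,-0.454,230,50.8,-24.0,-11.2,-0.454,230,50.8,-24.0,-11.2,-0.454,230,50.8,-24.0,-11.2,-0.454,230]

```text
time: 8.0
tool_pos: [0.6141, 0.217, 0.2476]
tool_rot: [-3.14, 0.003, 1.078]
force: [0.4, -0.2, -0.2]
width: 0.0107
```

```bash
python3 -c "
from h import *
plan(.615,.218,.25,np.radians(61.8))
_,_,p=look('stack_base','w6',(.5531,.2514,-.4923))
"
```

```text
t 8.0 tcp [0.6141 0.217  0.2476] rot [-3.140e+00  3.000e-03  1.078e+00] q [ 0.26  0.13  1.65 -0.    1.37 -0.82] w 0.0107 F [ 0.4 -0.2 -0.2]
delta cm [ 0.13  0.04 -0.24] turn -0.0 rows lin 0.1 rot 0.0
stack_base 0.91 [109. 322.] 21036 [102  68  48]
stack_base 0.32 [286.  64.] 4096 [177 129  82]
FIT [ 0.5541  0.2531 -0.4917] deg -28.2 iou 0.971
```

View pics/w6.png

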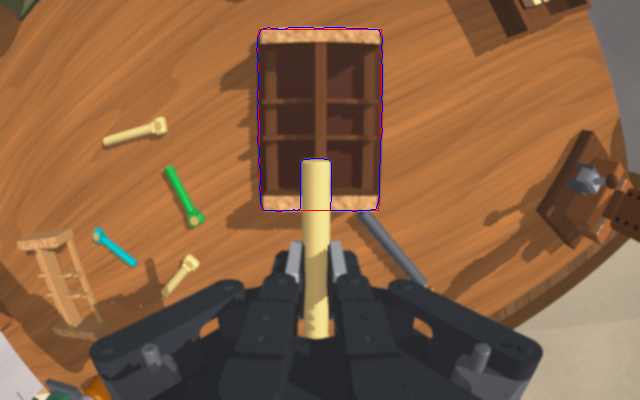

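```bash
python3 -c "
from h import *
im=imaging.snapshot('wrist'); P=imaging.camera_params('wrist')
v=cv2.resize(im[20:220,240:400],None,fx=3.7,fy=3,interpolation=cv2.INTER_CUBIC)
v=cv2.convertScaleAbs(v,alpha=1.6,beta=10)
cv2.imwrite('pics/w7.png',v[:,:,::-1])
c,s=np.cos(-.4917),np.sin(-.4917)
for x,y,z in [(0,62,12),(0,62,20),(0,62,30),(0,62,36),(0,52,36),(0,52,12),(80,62,36),(0,-62,36),(0,-62,24),(-20,40,30),(-20,52,36),(-20,28,36)]:
  X=np.array([.554+c*x/1e3-s*y/1e3,.2529+s*x/1e3+c*y/1e3,z/1e3]); u=proj('wrist',X,P)[0]; print(x,y,z,u.round(1),((u-[240,20])*[3.7,3]).round())
"
```

```text
0 62 12 [372.4 118.2] [490. 295.]
0 62 20 [373.7 118.2] [495. 295.]
0 62 30 [375.3 118.1] [501. 294.]
0 62 36 [376.3 118.1] [504. 294.]
0 52 36 [367.3 117.8] [471. 293.]
0 52 12 [363.9 118. ] [459. 294.]
80 62 36 [374.3 189.7] [497. 509.]
0 -62 36 [262.  118.1] [ 82. 294.]
0 -62 24 [263.9 118.2] [ 88. 294.]
-20 40 30 [355.8  99.6] [428. 239.]
-20 52 36 [367.5  99.6] [472. 239.]
-20 28 36 [345.4  99. ] [390. 237.]
```

View pics/w7.png

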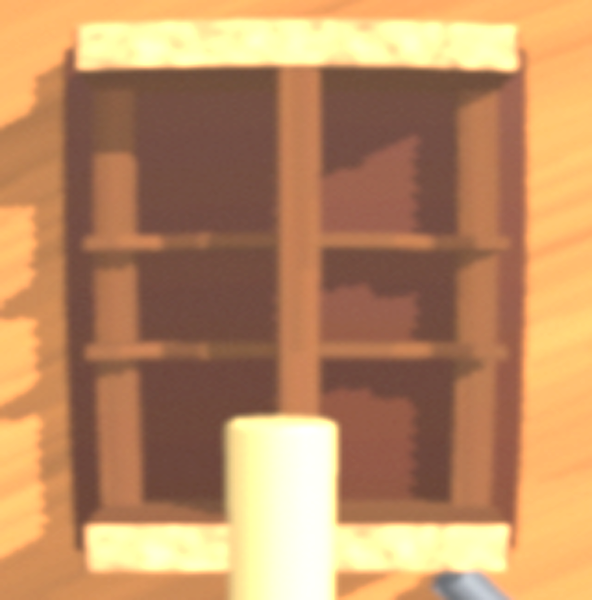

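```bash
python3 -c "
from h import *
plan(.5729,.288,.051,np.radians(61.8))"
```

```text
t 8.15 tcp [0.6144 0.2164 0.2491] rot [3.141e+00 1.000e-03 1.077e+00] q [ 0.26  0.13  1.65 -0.    1.37 -0.82] w 0.0107 F [-0.2  0.1 -0.4]
delta cm [ 4.36 -7.05 19.81] turn -0.002 rows lin 5.1 rot 0.0
```

Call:
apply_moves:
  deltas: [4.36,-7.05,0,0,230,4.36,-7.05,4,0,230,4.36,-7.05,8,0,230,4.36,-7.05,12,0,230,4.36,-7.05,14,0,230,4.36,-7.05,14,0,230,4.36,-7.05,14,0,230]

```text
time: 8.73
tool_pos: [0.5717, 0.2868, 0.1075]
tool_rot: [-3.139, 0.004, 1.076]
force: [0.2, -0.2, -0.5]
width: 0.0103
```

```bash
python3 -c "
from h import *
im=imaging.snapshot('wrist'); cv2.imwrite('pics/w8.png',im[:,:,::-1])
plan(.5729,.288,.051,np.radians(61.8))"
```

```text
t 8.78 tcp [0.5736 0.2875 0.1104] rot [3.141 0.    1.076] q [ 0.38  0.23  1.78 -0.    1.13 -0.69] w 0.0103 F [ 0.5  0.7 -0.5]
delta cm [ 0.01 -0.09  5.94] turn -0.003 rows lin 1.4 rot 0.0
```

View pics/w8.png

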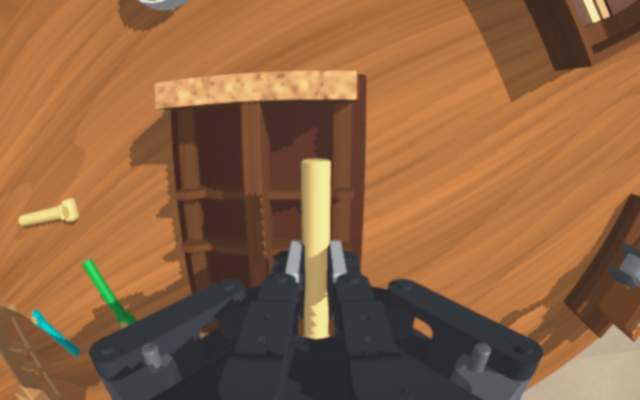

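The peg sits over the right-hand compartment, parallel to the bar. I'll lower it.

Call:
apply_moves:
  deltas: [0,-0.09,2,0,230,0,-0.09,4,0,230,0,-0.09,5.4,0,230,0,-0.09,5.9,0,230,0,-0.09,5.9,0,230,0,-0.09,5.9,0,230]

```text
time: 9.28
tool_pos: [0.5738, 0.2881, 0.0529]
tool_rot: [3.139, -0.001, 1.076]
force: [-0.6, 0.8, 1.0]
width: 0.0103
```

Call:
apply_moves:
  deltas: [0,0,0.15,0,230,0,0,0.15,0,215,0,0,0.15,0,205,0,0,0.15,0,195,0,0,0.15,0,180,0,0,0.1,0,180,0,0,0.1,0,180,0,0,-1,0,180,0,0,-4,0,180,0,0,-8,0,180,0,0,-12,0,180,0,0,-16,0,180,0,0,-19,0,180,0,0,-19,0,180,0,0,-19,0,180]

```text
time: 10.53
tool_pos: [0.5747, 0.2887, 0.2475]
tool_rot: [3.135, -0.007, 1.076]
force: [-0.1, 0.7, -0.7]
width: 0.0253
```

```bash
python3 -c "
from h import *
im=imaging.snapshot('wrist'); cv2.imwrite('pics/w9.png',im[:,:,::-1])
c=np.cos(-.4917);s=np.sin(-.4917)
X=lambda x,y,z:np.array([.554+c*x/1e3-s*y/1e3,.2527+s*x/1e3+c*y/1e3,z/1e3])
print(proj('wrist',[X(-49,40,43.8),X(49,40,43.8),X(69,40,43.8)]).round(1))
plan(.442,.03,.17,np.radians(-20+0))"
```

```text
[[314.5 136.4]
 [314.9 225.7]
 [315.  242.4]]
t 10.58 tcp [0.5736 0.2882 0.2445] rot [ 3.138e+00 -3.000e-03  1.076e+00] q [ 0.38  0.11  1.68 -0.    1.35 -0.69] w 0.025 F [-0.4 -0.4 -0.8]
delta cm [-28.99   0.66   7.36] turn 1.425 rows lin 7.2 rot 11.4
```

View pics/w9.png

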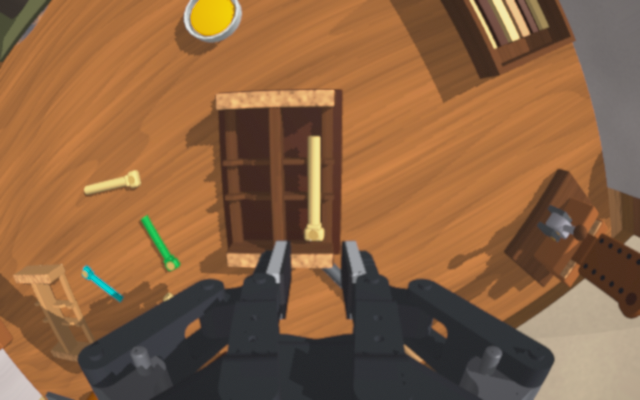

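The long peg rests across both ribs, tail at (314,137) and head end at (314,240), as predicted. Next is the middle peg.

Call:
apply_moves:
  deltas: [-29,0.66,2,1.42,140,-29,0.66,4,1.42,140,-29,0.66,6,1.42,140,-29,0.66,7.4,1.42,140,-29,0.66,7.4,1.42,140,-29,0.66,7.4,1.42,140,-29,0.66,7.4,1.42,140,-29,0.66,7.4,1.42,140,-29,0.66,7.4,1.42,140,-29,0.66,7.4,1.42,140,-29,0.66,7.4,1.42,140,-29,0.66,7.4,1.42,140,-29,0.66,7.4,1.42,140,-29,0.66,7.4,1.42,140,-29,0.66,7.4,1.42,140]

```text
time: 11.83
tool_pos: [0.4412, 0.03, 0.1685]
tool_rot: [-3.14, -0.002, -0.343]
force: [-0.1, 0.7, -0.6]
width: 0.0387
```

```bash
python3 -c "
from h import *
_,_,p=look('peg_middle','w10',(.44,.03,1.23))
if p is not None: plan(p[0],p[1],.0195,p[2]-np.pi/2)"
```

```text
peg_middle 0.95 [182. 312.] 1530 [199 170 106]
FIT [0.4399 0.0245 1.2262] deg 70.3 iou 0.886
t 11.93 tcp [0.4416 0.03   0.1691] rot [-3.14e+00 -3.00e-03 -3.44e-01] q [-0.05 -0.29  2.18  0.    1.25  0.29] w 0.0384 F [ 0.3 -0.6  0.3]
delta cm [-0.02  0.6  14.96] turn 0.001 rows lin 3.6 rot 0.0
```

View pics/w10.png

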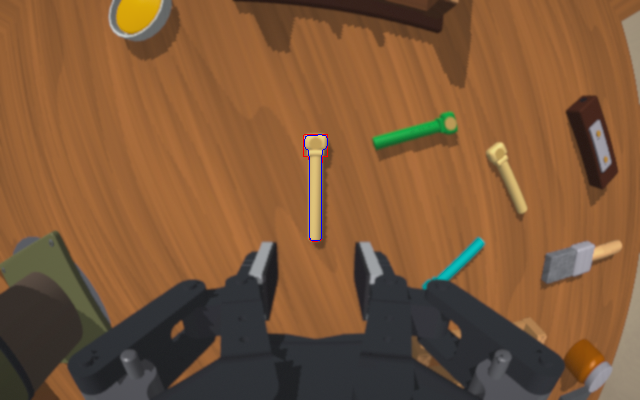

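The fit matches the middle peg: head at (316,140), tail end at (315,240). I'll go down and grip it.

Call:
apply_moves:
  deltas: [-0.02,0.6,4,0,140,-0.02,0.6,8,0,140,-0.02,0.6,12,0,140,-0.02,0.6,14.0,0,180,-0.02,0.6,14.9,0,180,-0.02,0.6,14.9,0,180,-0.02,0.6,14.9,0,180,-0.02,0.6,14.9,0,230,-0.02,0.6,14.9,0,230,-0.02,0.6,14.9,0,230,-0.02,0.6,14.9,0,230,-0.02,0.6,14.9,0,230]

```text
time: 12.93
tool_pos: [0.4406, 0.0246, 0.0209]
tool_rot: [-3.139, -0.005, -0.343]
force: [-1.4, -0.1, 6.2]
width: 0.0104
```

Call:
apply_moves:
  deltas: [0,0,-1,0,230,0,0,-3,0,230,0,0,-7,0,230,0,0,-11,0,230,0,0,-15,0,230,0,0,-15,0,230]

```text
time: 13.43
tool_pos: [0.4446, 0.0242, 0.1806]
tool_rot: [-3.135, -0.02, -0.343]
force: [1.0, -0.2, 0.7]
width: 0.0102
```

```bash
python3 -c "
from h import *
im=imaging.snapshot('wrist'); cv2.imwrite('pics/w11.png',im[100:300,200:440][:,:,::-1].repeat(3,0).repeat(3,1))
plan(.5351,.2174,.14,np.radians(61.8))"
```

```text
t 13.48 tcp [0.443  0.0242 0.1769] rot [-3.136 -0.016 -0.343] q [-0.07 -0.31  2.18  0.    1.26  0.28] w 0.0102 F [-0.8 -0.3 -0.5]
delta cm [  2.11 -21.27   3.85] turn -1.422 rows lin 5.2 rot 11.4
```

View pics/w11.png

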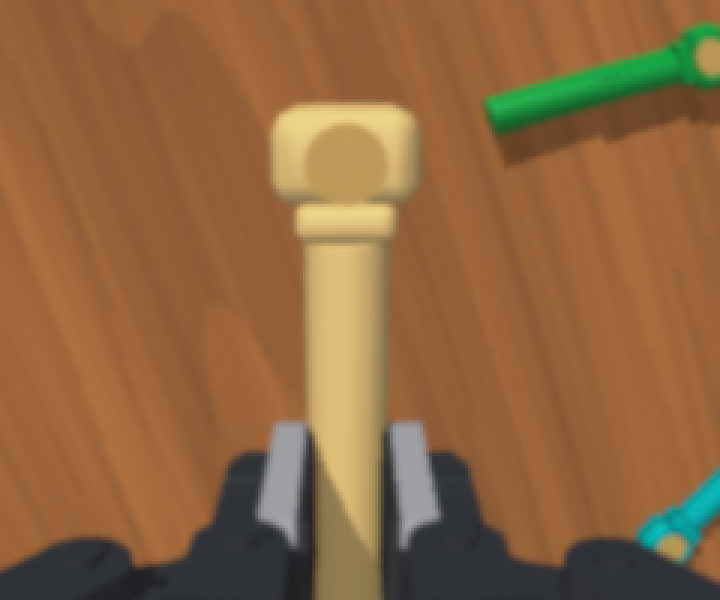

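Call:
apply_moves:
  deltas: [0,0,-2,0,230,2.1,-21.3,-2,-1.42,230,2.1,-21.3,-2,-1.42,230,2.1,-21.3,-2,-1.42,230,2.1,-21.3,-2,-1.42,230,2.1,-21.3,-2,-1.42,230,2.1,-21.3,-2,-1.42,230,2.1,-21.3,-2,-1.42,230,2.1,-21.3,-2,-1.42,230,2.1,-21.3,-2,-1.42,230,2.1,-21.3,-2,-1.42,230,2.1,-21.3,-2,-1.42,230,2.1,-21.3,1,-1.42,230,2.1,-21.3,3.8,-1.42,230,2.1,-21.3,3.8,-1.42,230,2.1,-21.3,3.8,-1.42,230]

```text
time: 14.82
tool_pos: [0.5329, 0.2171, 0.1375]
tool_rot: [3.132, -0.003, 1.076]
force: [-0.6, -0.6, 0.8]
width: 0.01
```

```bash
python3 -c "
from h import *
im=imaging.snapshot('wrist'); cv2.imwrite('pics/w12.png',im[:,:,::-1])
plan(.5351,.2174,.0525,np.radians(61.8))"
```

```text
t 14.87 tcp [0.5344 0.2176 0.1398] rot [ 3.129 -0.006  1.076] q [ 0.3   0.05  1.92 -0.01  1.16 -0.78] w 0.0102 F [1.2 0.5 0. ]
delta cm [-0.04 -0.05  8.73] turn -0.002 rows lin 2.1 rot 0.0
```

View pics/w12.png

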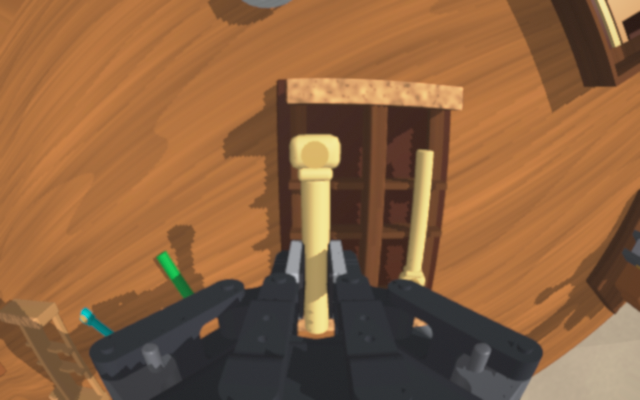

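Call:
apply_moves:
  deltas: [-0.04,-0.05,4,0,230,-0.04,-0.05,7,0,230,-0.04,-0.05,8.2,0,230,-0.04,-0.05,8.7,0,230,-0.04,-0.05,8.7,0,230,-0.04,-0.05,8.7,0,230]

```text
time: 15.37
tool_pos: [0.5367, 0.2179, 0.0551]
tool_rot: [3.126, -0.009, 1.077]
force: [-0.1, 0.5, 1.1]
width: 0.0103
```

Call:
apply_moves:
  deltas: [0,-0.1,0.3,0,230,0,-0.1,0.3,0,230,0,-0.1,0.3,0,230]

```text
time: 15.62
tool_pos: [0.5367, 0.2186, 0.0533]
tool_rot: [3.124, -0.01, 1.077]
force: [0.6, 0.7, -0.4]
width: 0.0104
```

Call:
apply_moves:
  deltas: [0,-0.1,0.25,0,230,0,-0.1,0.25,0,230,0,-0.1,0.25,0,230,0,-0.1,0.25,0,215,0,-0.1,0.2,0,205,0,-0.1,0.15,0,195,0,-0.1,0.1,0,180,0,-0.1,0.1,0,180,0,-0.1,-1,0,180,0,-0.1,-4,0,180,0,-0.1,-8,0,180,0,-0.1,-12,0,180,0,-0.1,-16,0,180,0,-0.1,-19,0,180,0,-0.1,-19,0,180,0,-0.1,-19,0,180,0,-0.1,-19,0,180]

```text
time: 17.03
tool_pos: [0.5316, 0.2188, 0.243]
tool_rot: [3.125, -0.01, 1.077]
force: [-0.7, 1.2, -0.9]
width: 0.0251
```

```bash
python3 -c "
from h import *
im=imaging.snapshot('wrist'); cv2.imwrite('pics/w13.png',im[:,:,::-1])
c=np.cos(-.4917);s=np.sin(-.4917)
X=lambda x,y,z:np.array([.554+c*x/1e3-s*y/1e3,.2527+s*x/1e3+c*y/1e3,z/1e3])
print(proj('wrist',[X(41,-40,43.8),X(-41,-40,43.8),X(-61,-40,43.8)]).round(1), proj('wrist',[X(-49,40,43.8),X(49,40,43.8),X(69,40,43.8)]).round(1))
plan(.557,-.265,.25,np.radians(69.3))"
```

```text
[[315.1 221.6]
 [314.9 146.5]
 [314.9 127.2]] [[391.  139.9]
 [386.2 227.6]
 [384.9 243.9]]
t 17.08 tcp [0.5311 0.2186 0.2417] rot [ 3.126 -0.008  1.077] q [ 0.3  -0.05  1.84 -0.01  1.33 -0.78] w 0.0248 F [-0.7  0.8 -0.2]
delta cm [-41.34  25.23  -0.79] turn -0.133 rows lin 11.6 rot 1.1
```

View pics/w13.png

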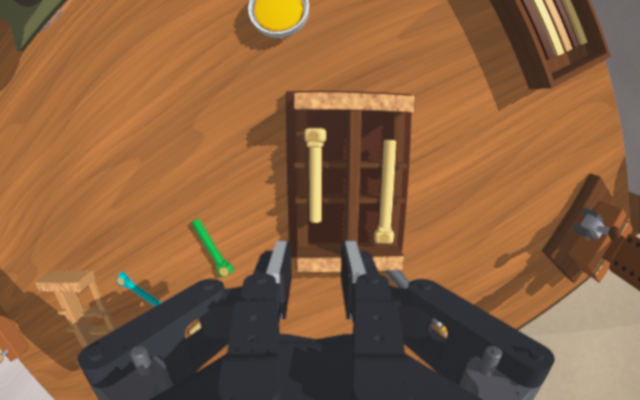

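Both pegs lie in the notches on either side of the bar: (315,128–222) and (388,140–242), against predictions of 127–222 and 140–244. The tray is next.

```bash
python3 -c "
from h import *
plan(.622,-.29,.25,np.radians(69.3))"
```

```text
t 17.08 tcp [0.5311 0.2186 0.2417] rot [ 3.126 -0.008  1.077] q [ 0.3  -0.05  1.84 -0.01  1.33 -0.78] w 0.0248 F [-0.7  0.8 -0.2]
delta cm [-40.46  32.14  -0.67] turn -0.133 rows lin 12.4 rot 1.1
```

Call:
apply_moves:
  deltas: [-40.5,32.1,-0.7,-0.133,120,-40.5,32.1,-0.7,-0.133,120,-40.5,32.1,-0.7,-0.133,120,-40.5,32.1,-0.7,-0.133,120,-40.5,32.1,-0.7,-0.133,120,-40.5,32.1,-0.7,-0.133,120,-40.5,32.1,-0.7,-0.133,120,-40.5,32.1,-0.7,-0.133,120,-40.5,32.1,-0.7,-0.133,120,-40.5,32.1,-0.7,-0.133,120,-40.5,32.1,-0.7,-0.133,120,-40.5,32.1,-0.7,-0.133,120,-40.5,32.1,-0.7,-0.133,120,-40.5,32.1,-0.7,-0.133,120,-40.5,32.1,-0.7,-0.133,120,-40.5,32.1,-0.7,-0.133,120,-40.5,32.1,-0.7,-0.133,120,-40.5,32.1,-0.7,-0.133,120]

```text
time: 18.58
tool_pos: [0.6214, -0.2886, 0.2499]
tool_rot: [3.126, -0.006, 1.211]
force: [0.2, -1.3, 0.0]
width: 0.0452
```

```bash
python3 -c "
from h import *
_,_,p=look('loose_tray','w14',(.5562,-.263,-.3605))
im=cv2.imread('pics/w14.png')
plan(p[0],p[1],.12,p[2]+np.pi/2)"
```

```text
loose_tray 0.98 [117. 316.] 10878 [183 133  86]
loose_tray 0.59 [20. 77.] 2058 [ 72 114  58]
FIT [ 0.5571 -0.2648 -0.3657] deg -21.0 iou 0.978
t 18.68 tcp [ 0.6215 -0.2889  0.2504] rot [ 3.125 -0.006  1.211] q [-0.52  0.19  1.57  0.01  1.36 -1.73] w 0.0449 F [-0.3  0.3 -0.7]
delta cm [-0.09 -7.09 12.92] turn 0.006 rows lin 3.5 rot 0.0
```

View pics/w14.png

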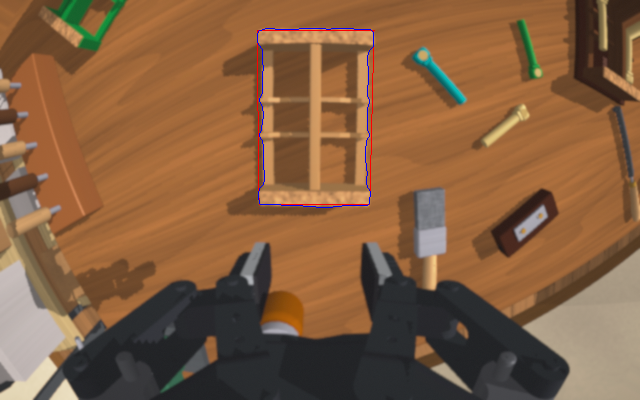

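The tray fit is good: centre (0.557, -0.265), yaw -21°. I'll move over it, descending fast to see whether that cancels the small tool tilt.

Call:
apply_moves:
  deltas: [-0.1,-7.1,0,0.006,120,-0.1,-7.1,0,0.006,120,-0.1,-7.1,0,0.006,120,-0.1,-7.1,4.2,0.006,120,-0.1,-7.1,8.4,0.006,120,-0.1,-7.1,12.5,0.006,120]

```text
time: 19.18
tool_pos: [0.558, -0.2648, 0.1251]
tool_rot: [3.12, -0.006, 1.206]
force: [0.6, -0.3, -0.2]
width: 0.0454
```

Call:
apply_moves:
  deltas: [0,0,-3,0,120]

```text
time: 19.27
tool_pos: [0.5469, -0.258, 0.1328]
tool_rot: [-3.126, -0.012, 1.206]
force: [-3.5, 1.6, -4.2]
width: 0.0453
```

Call:
apply_moves:
  deltas: [0,0,0,0,120]

```text
time: 19.35
tool_pos: [0.5492, -0.2587, 0.1356]
tool_rot: [-3.131, -0.011, 1.207]
force: [2.0, -1.2, 3.7]
width: 0.0452
```

Call:
apply_moves:
  deltas: [0,0,0,0,120]

```text
time: 19.43
tool_pos: [0.5475, -0.2571, 0.1323]
tool_rot: [-3.124, -0.012, 1.208]
force: [-0.7, 0.9, -0.9]
width: 0.0446
```

Call:
apply_moves:
  deltas: [0.2,0.2,1.5,0,120]

```text
time: 19.52
tool_pos: [0.5529, -0.2571, 0.1214]
tool_rot: [-3.133, -0.011, 1.208]
force: [0.9, 0.5, 1.5]
width: 0.0451
```

Call:
apply_moves:
  deltas: [0,0,0,0,120,0,0,0,0,120,0,0,0,0,120,0,0,0,0,120]

```text
time: 19.85
tool_pos: [0.5535, -0.2574, 0.1227]
tool_rot: [-3.135, -0.01, 1.208]
force: [-0.6, -0.4, 0.7]
width: 0.0451
```

```bash
python3 -c "
from h import *
_,_,p=look('loose_tray','w15',(.5562,-.263,-.3605))
plan(.5571,-.2648,.030,1.205)"
```

```text
loose_tray 0.83 [39. 22.] 4112 [ 29 107  48]
loose_tray 0.8 [194. 309.] 18970 [183 133  86]
FIT [ 0.5557 -0.2643 -0.3698] deg -21.2 iou 0.927
t 19.95 tcp [ 0.5533 -0.2573  0.1224] rot [-3.135 -0.01   1.208] q [-0.53  0.15  1.84  0.01  1.15 -1.74] w 0.045 F [-0.2 -0.1 -0.8]
delta cm [-0.66  0.69  9.22] turn 0.003 rows lin 2.2 rot 0.0
```

View pics/w15.png

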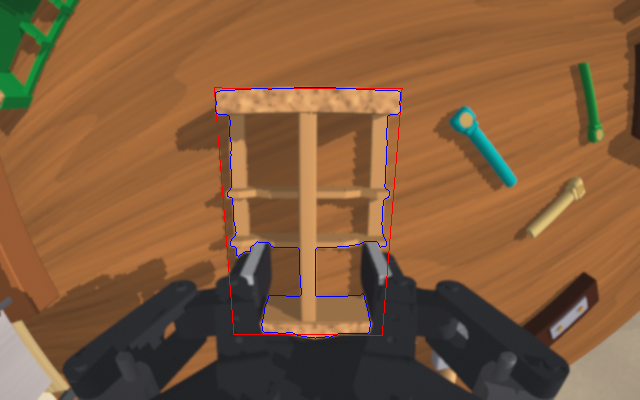

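Call:
apply_moves:
  deltas: [-0.66,0.65,3,0.005,120,-0.66,0.65,6,0.005,120,-0.66,0.65,8.3,0.005,120,-0.66,0.65,9.2,0.005,120,-0.66,0.65,9.2,0.005,120,-0.66,0.65,9.2,0.005,180,-0.66,0.65,9.2,0.005,200,-0.66,0.65,9.2,0.005,235,-0.66,0.65,9.2,0.005,235,-0.66,0.65,9.2,0.005,235,-0.66,0.65,9.2,0.005,235,-0.66,0.65,9.2,0.005,235]

```text
time: 20.95
tool_pos: [0.5584, -0.2656, 0.0328]
tool_rot: [-3.139, -0.009, 1.204]
force: [-0.3, 0.9, 6.8]
width: 0.0112
```

Call:
apply_moves:
  deltas: [0,0,-1,0,235,0,0,-2,0,235,0,0,-4,0,235,0,0,-6,0,235,0,0,-9,0,235,0,0,-12,0,235,0,0,-12,0,235,0,0,-12,0,235,0,0,-12,0,235]

```text
time: 21.7
tool_pos: [0.5575, -0.2663, 0.1519]
tool_rot: [-3.137, -0.01, 1.204]
force: [-0.1, -0.2, -4.2]
width: 0.0108
```

```bash
python3 -c "
from h import *
plan(.554,.2527,.19,1.079)
im=imaging.snapshot('wrist'); cv2.imwrite('pics/w16.png',im[:,:,::-1])
im=imaging.snapshot('scene'); cv2.imwrite('pics/s16.png',cv2.resize(im[100:300,150:350],None,fx=3,fy=3)[:,:,::-1]) 
plan(.554,.2527,.19,1.079)
"
```

```text
t 21.7 tcp [ 0.5575 -0.2663  0.1519] rot [-3.137 -0.01   1.204] q [-0.54  0.14  1.81  0.01  1.2  -1.74] w 0.0108 F [-0.1 -0.2 -4.2]
delta cm [ 48.35 -18.97  -3.26] turn 0.125 rows lin 12.5 rot 1.0
t 21.8 tcp [ 0.5568 -0.2659  0.1502] rot [-3.135 -0.01   1.204] q [-0.54  0.14  1.81  0.01  1.2  -1.74] w 0.0107 F [ 0.2  0.  -2.6]
delta cm [ 48.34 -18.91  -3.35] turn 0.125 rows lin 12.5 rot 1.0
```

View pics/w16.png

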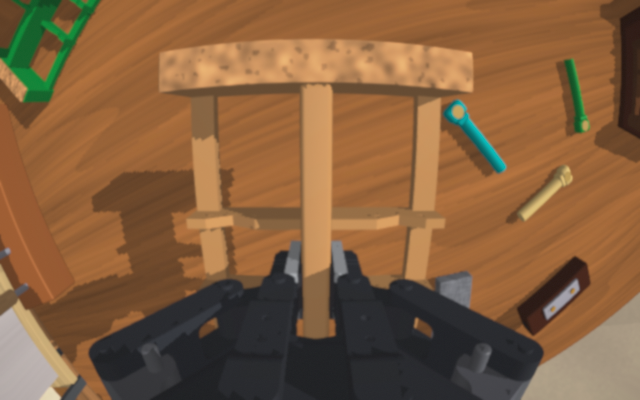

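View pics/s16.png

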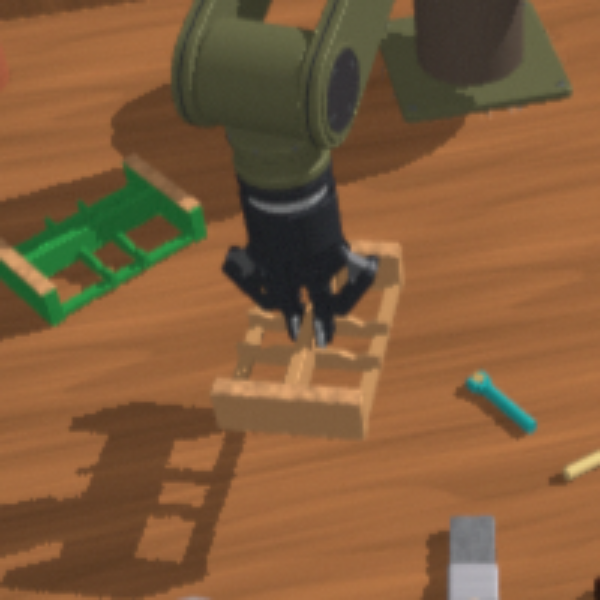

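```bash
cat >> h.py <<'E'
from scipy.spatial.transform import Rotation as Ro
def inhand(dx,dz,pts,P,tilt=0,dy=0):
    o=robot.get_obs(); R=Ro.from_euler("xyz",o["tool_rot"]).as_matrix()
    # tray x = tool y, tray y = tool x, tray z=-tool z
    out=[]
    for x,y,z in pts:
        x+=dx;y+=dy;z+=dz
        x,z=x*np.cos(tilt)-z*np.sin(tilt), x*np.sin(tilt)+z*np.cos(tilt)
        out.append(o["tool_pos"]+R@np.array([y,x,-z])/1000)
    return proj("wrist",np.array(out),P)
E
python3 -c "
from h import *
P=imaging.camera_params('wrist')
pts=[(-96,-62,46),(-96,0,46),(-96,62,46),(-80,-62,46),(-80,0,46),(-80,62,46),(-80,-62,0),(-80,-6,44)]
for dx,dz,t in [(0,-32.8,0),(-1.5,-32.8,0),(-1.5,-32.8,.02),(-1.5,-32.8,-.02),(0,-30,0)]:
  print(dx,dz,t,inhand(dx,dz,pts,P,t).round(1).tolist())
im=cv2.imread('pics/w16.png'); cv2.imwrite('pics/w16b.png',cv2.resize(im[30:110,150:480],None,fx=2.4,fy=5))
"
```

```text
0 -32.8 0 [[155.3, 54.4], [316.6, 40.3], [477.4, 54.7], [154.9, 94.2], [316.6, 83.5], [477.8, 94.5], [197.2, 99.6], [299.8, 84.3]]
-1.5 -32.8 0 [[155.5, 50.7], [316.6, 36.3], [477.3, 51.1], [154.9, 90.4], [316.6, 79.4], [477.8, 90.7], [197.2, 96.8], [299.8, 80.2]]
-1.5 -32.8 0.02 [[157.8, 51.0], [316.6, 37.1], [475.0, 51.4], [156.9, 90.1], [316.6, 79.3], [475.9, 90.3], [198.3, 98.3], [300.0, 80.2]]
-1.5 -32.8 -0.02 [[153.1, 50.5], [316.7, 35.6], [479.7, 50.9], [152.9, 90.8], [316.6, 79.5], [479.8, 91.1], [196.0, 95.4], [299.5, 80.3]]
0 -30 0 [[151.9, 53.1], [316.7, 38.3], [480.9, 53.5], [151.5, 93.8], [316.7, 82.5], [481.3, 94.1], [195.3, 99.4], [299.4, 83.3]]
```

View pics/w16b.png

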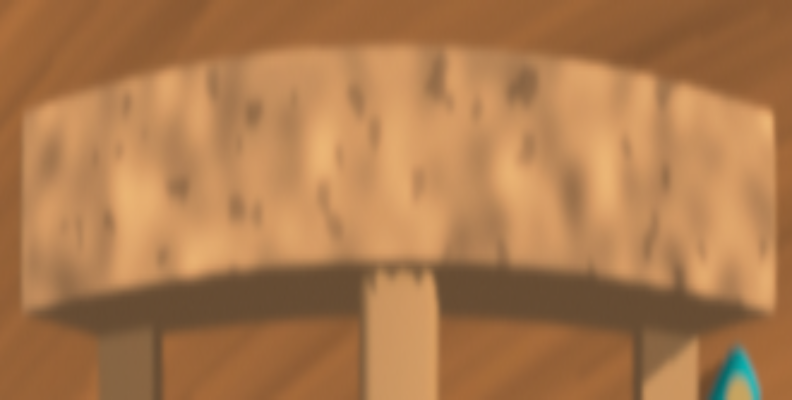

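```bash
python3 -c "
from h import *
im=imaging.snapshot('scene'); v=cv2.resize(im[170:255,210:295],None,fx=7,fy=7,interpolation=cv2.INTER_CUBIC)
cv2.imwrite('pics/s17.png',v[:,:,::-1])
"
```

```text
(no output)
```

View pics/s17.png

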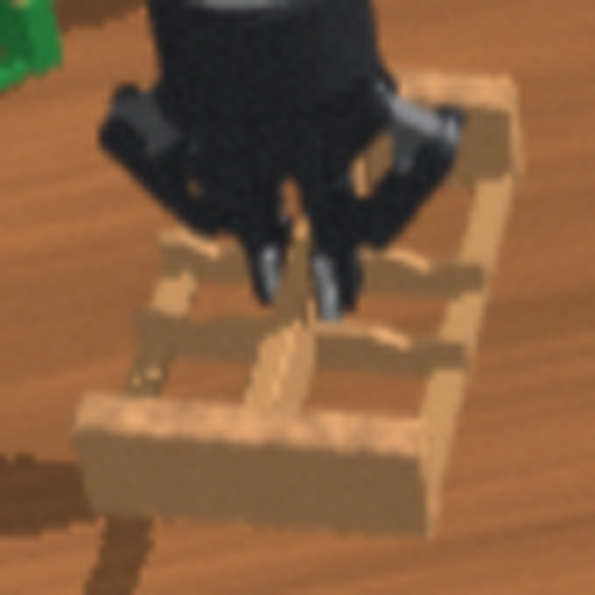

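```bash
python3 -c "
from h import *
from scipy.optimize import least_squares
o=robot.get_obs(); R=Ro.from_euler('xyz',o['tool_rot']).as_matrix(); A=np.array([[0,1,0],[1,0,0],[0,0,-1.]]) # tray->tool
S0=[((96,-62,46),(75,430)),((96,62,46),(430,453)),((96,-62,0),(97,512)),((96,62,0),(430,535)),((80,-62,46),(85,395)),((80,62,46),(425,422)),((-96,62,46),(515,78)),((-80,62,46),(512,110))]
W0=[((-96,-62,46),(159,51.6)),((-96,62,46),(472,52)),((-96,0,46),(316,39)),((-80,0,46),(316,83)),((-80,-62,46),(159.4,92)),((-80,62,46),(473,93))]
PS=imaging.camera_params('scene');PW=imaging.camera_params('wrist')
def wpts(q,X):
  r=Ro.from_rotvec(q[3:6]).as_matrix(); return o['tool_pos']+(R@A@((r@np.array(X,float).T).T/1000+q[:3]/1000).T).T
us=np.array([[210+a/7,170+b/7] for _,(a,b) in S0]);uw=np.array([b for _,b in W0])
def f(q,s,w):
  e=[]
  if s: e.append((proj('scene',wpts(q,[a for a,_ in S0]),PS)-us).ravel())
  if w: e.append((proj('wrist',wpts(q,[a for a,_ in W0]),PW)-uw).ravel()/2)
  return np.concatenate(e)
for s,w in((1,0),(0,1),(1,1)):
  r=least_squares(lambda q:f(q,s,w),[0,0,-33,0,0,0],x_scale=[1,1,1,.01,.01,.01]); print(s,w,r.x.round(3),'rms',np.sqrt((r.fun**2).mean()).round(2))
"
```

```text
1 0 [-1.5290e+01 -2.2770e+00 -4.7841e+01  1.0000e-03  1.0000e-02 -2.0000e-03] rms 0.45
0 1 [-3.2350e+00 -3.9700e-01 -4.0185e+01 -0.0000e+00  4.2000e-02 -1.0000e-03] rms 0.4
1 1 [-5.7700e-01  5.5800e-01 -3.4846e+01 -6.0000e-03 -1.7000e-02  9.0000e-03] rms 0.67
```

```bash
python3 -c "
from h import *
plan(.5549,.2522,.19,1.079)
"
```

```text
t 21.85 tcp [ 0.5569 -0.2659  0.1502] rot [-3.135 -0.01   1.204] q [-0.54  0.14  1.81  0.01  1.2  -1.74] w 0.0111 F [-0.3 -0.4 -3.8]
delta cm [ 48.32 -18.81  -3.36] turn 0.125 rows lin 12.5 rot 1.0
```

Call:
apply_moves:
  deltas: [0,0,-3,0,235,2,-0.8,-4,0,235,5,-1.9,-4,0.02,235,8.5,-3.3,-4,0.03,235,12,-4.7,-4,0.04,235,15.5,-6,-4,0.05,235,19,-7.4,-4,0.06,235,22.5,-8.8,-4,0.07,235,26,-10.1,-4,0.08,235,29.5,-11.5,-4,0.09,235,33,-12.8,-4,0.1,235,36.5,-14.2,-4,0.11,235,40,-15.6,-4,0.12,235,43,-16.7,-4,0.125,235,45.5,-17.7,-4,0.125,235,47.3,-18.4,-4,0.125,235,48.3,-18.8,-4,0.125,235,48.3,-18.8,-3.4,0.125,235,48.3,-18.8,-3.4,0.125,235,48.3,-18.8,-3.4,0.125,235]

```text
time: 23.52
tool_pos: [0.5543, 0.2506, 0.1888]
tool_rot: [-3.132, -0.007, 1.078]
force: [0.7, -0.2, -2.9]
width: 0.011
```

```bash
python3 -c "
from h import *
im=imaging.snapshot('wrist'); cv2.imwrite('pics/w18.png',im[:,:,::-1])
im=imaging.snapshot('top'); cv2.imwrite('pics/t18.png',cv2.resize(im[100:260,120:300],None,fx=4,fy=3.7)[:,:,::-1])
plan(.5549,.2522,.091,1.079)
"
```

```text
t 23.62 tcp [0.5549 0.2505 0.1899] rot [-3.133 -0.008  1.077] q [ 0.33  0.08  1.8   0.01  1.26 -0.75] w 0.0113 F [ 0.3  0.3 -2.4]
delta cm [0.07 0.01 9.89] turn -0.002 rows lin 2.4 rot 0.0
```

View pics/w18.png

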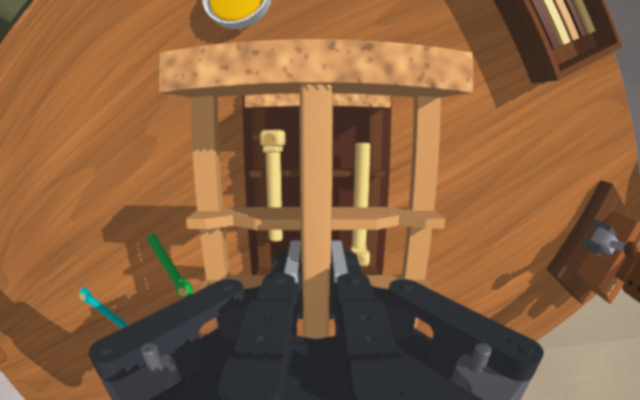

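View pics/t18.png

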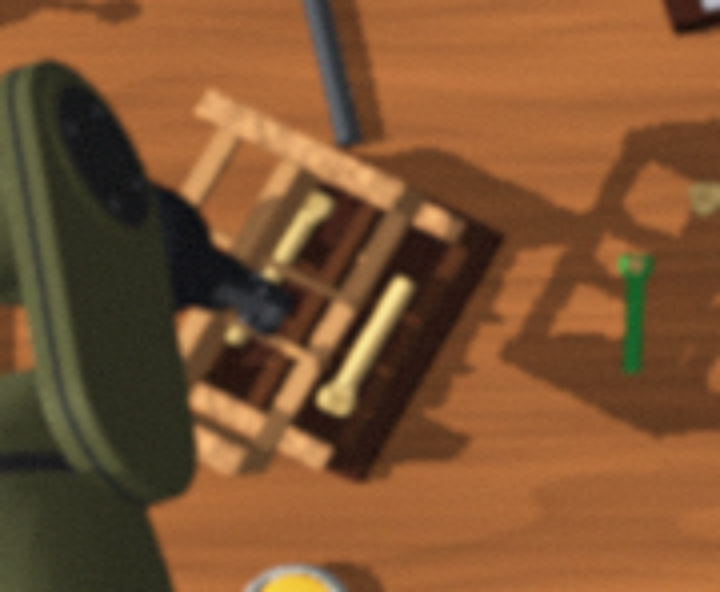

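The held tray is parallel to the base, and both pegs show through it. I'll lower to just above contact and check.

Call:
apply_moves:
  deltas: [0.07,0,2.5,0,235,0.07,0,5,0,235,0.07,0,7,0,235,0.07,0,8.3,0,235,0.07,0,8.8,0,235,0.07,0,8.8,0,235,0.07,0,8.8,0,235]

```text
time: 24.2
tool_pos: [0.5557, 0.252, 0.1029]
tool_rot: [-3.134, -0.009, 1.077]
force: [-0.6, 0.6, -3.3]
width: 0.0112
```

```bash
python3 -c "
from h import *
im=imaging.snapshot('wrist'); cv2.imwrite('pics/w19.png',im[:,:,::-1])
im=imaging.snapshot('scene'); cv2.imwrite('pics/s19.png',cv2.resize(im[160:250,385:485],None,fx=7,fy=6.5,interpolation=cv2.INTER_CUBIC)[:,:,::-1])
plan(.5549,.2522,.091,1.079)
"
```

```text
t 24.3 tcp [0.5562 0.2524 0.1039] rot [-3.135 -0.011  1.077] q [ 0.33  0.17  1.86  0.01  1.11 -0.75] w 0.011 F [ 0.4  0.4 -3.3]
delta cm [-0.1  -0.1   1.29] turn -0.002 rows lin 0.3 rot 0.0
```

View pics/w19.png

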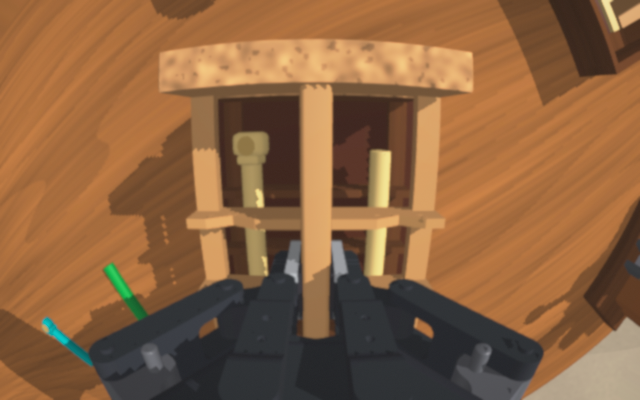

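View pics/s19.png

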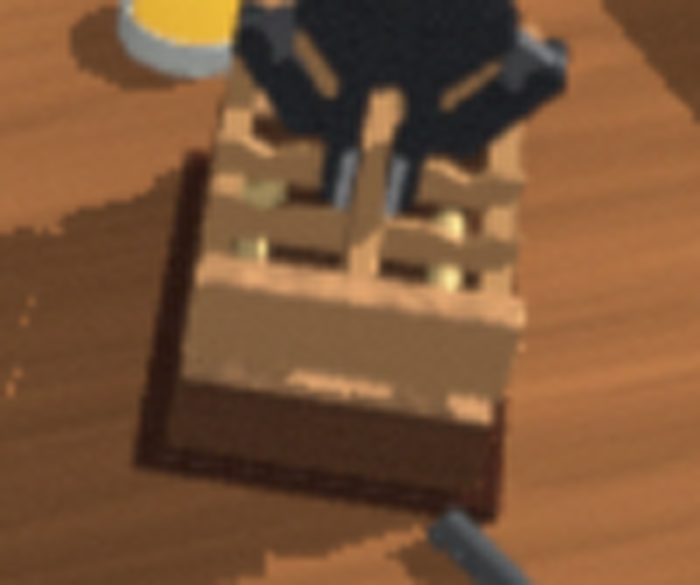

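Call:
apply_moves:
  deltas: [-0.1,-0.1,0.5,0,235,-0.1,-0.1,0.9,0,235,-0.1,-0.1,1.2,0,235,-0.1,-0.1,1.4,0,235,-0.1,-0.1,1.4,0,235,-0.1,-0.1,1.4,0,235]

```text
time: 24.8
tool_pos: [0.5552, 0.2524, 0.0909]
tool_rot: [-3.136, -0.011, 1.077]
force: [-2.8, 0.2, 3.0]
width: 0.0107
```

```bash
python3 -c "
from h import *
im=imaging.snapshot('scene'); cv2.imwrite('pics/s20.png',cv2.resize(im[160:250,385:485],None,fx=7,fy=6.5,interpolation=cv2.INTER_CUBIC)[:,:,::-1])
plan(.5549,.2522,.091,1.079)
"
```

```text
t 24.85 tcp [0.5551 0.2524 0.0909] rot [-3.136 -0.011  1.077] q [ 0.33  0.18  1.87  0.01  1.09 -0.75] w 0.0107 F [-2.2 -0.4  4.6]
delta cm [-0.03 -0.01 -0.01] turn -0.002 rows lin 0.0 rot 0.0
```

View pics/s20.png

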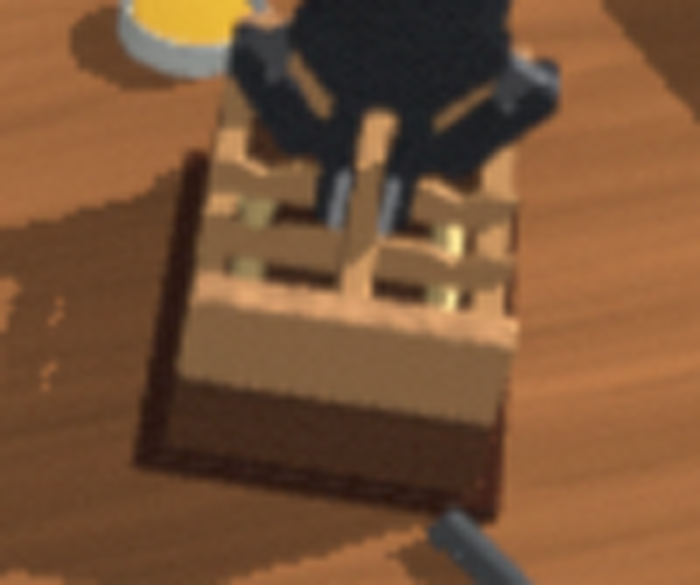

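The tray cheeks are flush on the base cheeks at (340,390) in the crop, and the force shows contact. I'll release and retreat.

Call:
apply_moves:
  deltas: [0,0,0,0,220,0,0,0,0,205,0,0,0,0,185,0,0,0,0,160,0,0,0,0,160,0,0,0,0,160,0,0,-2,0,160,0,0,-6,0,160,0,0,-10,0,160,0,0,-14,0,160,0,0,-17,0,160,0,0,-17,0,160,0,0,-17,0,160,0,0,-17,0,160]

```text
time: 26.02
tool_pos: [0.5549, 0.2502, 0.2603]
tool_rot: [-3.135, -0.01, 1.077]
force: [0.4, 0.2, -1.3]
width: 0.0321
```

```bash
python3 -c "
from h import *
plan(.554+.07*.881,.2527-.07*.473,.30,1.079)
"
```

```text
t 26.02 tcp [0.5549 0.2502 0.2603] rot [-3.135 -0.01   1.077] q [ 0.33  0.03  1.74  0.01  1.38 -0.75] w 0.0321 F [ 0.4  0.2 -1.3]
delta cm [ 0.23  6.78 -4.01] turn -0.002 rows lin 1.9 rot 0.0
```

Call:
apply_moves:
  deltas: [0.2,3.5,-2,0,160,0.2,6.8,-4,0,160,0.2,6.8,-4,0,160,0.2,6.8,-4,0,160,0.2,6.8,-4,0,160]

```text
time: 26.43
tool_pos: [0.6149, 0.2191, 0.2972]
tool_rot: [-3.132, -0.008, 1.077]
force: [-0.0, 0.1, -0.8]
width: 0.0317
```

```bash
python3 - <<'E'
from h import *
plan(.64,-.025,.17,np.radians(13))
_,_,p=look('loose_tray','w21',(.554,.2527,-.492),z=.058)
im=imaging.snapshot('top'); r=[k for k in outline_of('loose_tray','top')]
for k in r: print(round(k['conf'],2),np.round(k['at']),im[k['mask']].mean(0).astype(int))
cv2.imwrite('pics/t21.png',cv2.resize(im[100:260,120:300],None,fx=4,fy=3.7)[:,:,::-1])
im=imaging.snapshot('scene'); cv2.imwrite('pics/s21.png',cv2.resize(im[160:250,385:485],None,fx=7,fy=6.5,interpolation=cv2.INTER_CUBIC)[:,:,::-1])
E
```

```text
t 26.43 tcp [0.6149 0.2191 0.2972] rot [-3.132 -0.008  1.077] q [ 0.26  0.11  1.59  0.01  1.45 -0.82] w 0.0317 F [-0.   0.1 -0.8]
delta cm [-20.4   13.91  12.43] turn 0.85 rows lin 6.6 rot 6.8
loose_tray 0.66 [119. 315.] 10707 [191 141  92]
FIT [ 0.5544  0.2528 -0.4957] deg -28.4 iou 0.987
0.85 [304. 479.] [ 87 135  65]
0.68 [184. 192.] [180 130  82]
```

View pics/w21.png

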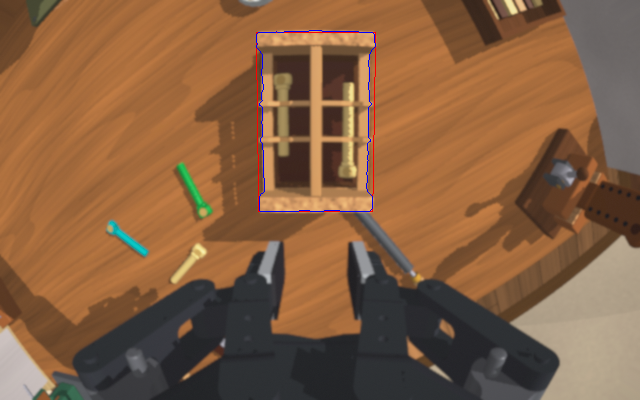

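View pics/s21.png

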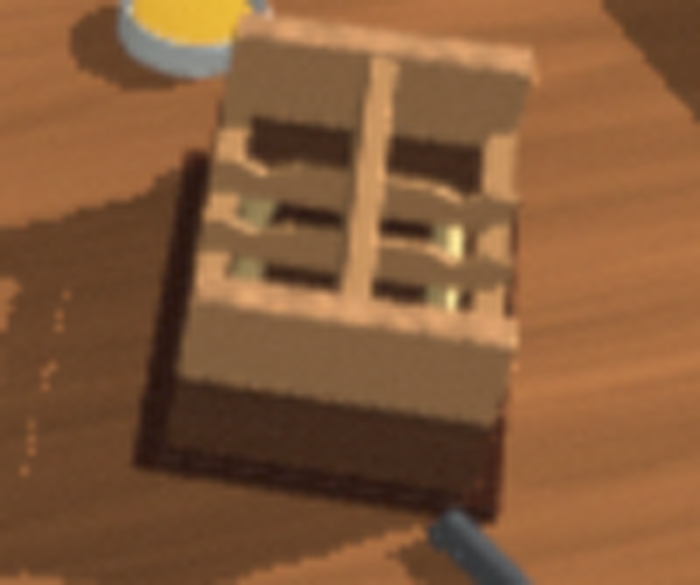

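The tray sits at (0.5544, 0.2528), -28.4°, against the base at (0.5541, 0.2531), -28.2°, with the cheeks flush. The short pale peg shows at (190,262) in the wrist picture and comes next.

Call:
apply_moves:
  deltas: [-20.4,13.9,0,0.85,140,-20.4,13.9,2,0.85,140,-20.4,13.9,4,0.85,140,-20.4,13.9,6,0.85,140,-20.4,13.9,8,0.85,140,-20.4,13.9,11,0.85,140,-20.4,13.9,12.4,0.85,140,-20.4,13.9,12.4,0.85,140,-20.4,13.9,12.4,0.85,140,-20.4,13.9,12.4,0.85,140]

```text
time: 27.52
tool_pos: [0.6406, -0.0236, 0.1724]
tool_rot: [-3.129, -0.001, 0.23]
force: [-0.2, 0.0, 0.3]
width: 0.0387
```

```bash
python3 -c "
from h import *
_,_,p=look('peg_short','w22',(.64,-.025,1.8))
if p is not None: plan(p[0],p[1],.0195,p[2]-np.pi/2)"
```

```text
peg_short 0.65 [ 94. 244.] 1347 [ 60 140  65]
peg_short 0.58 [247. 219.] 1024 [ 39 161 153]
peg_short 0.57 [189. 316.] 1262 [206 178 111]
FIT [ 0.6479 -0.0354  1.8706] deg 107.2 iou 0.858
t 27.62 tcp [ 0.6419 -0.0232  0.1748] rot [-3.131 -0.005  0.23 ] q [-0.12  0.16  1.74  0.01  1.24 -0.36] w 0.0384 F [-0.3  0.3  0.6]
delta cm [ 0.24  1.49 15.51] turn -0.069 rows lin 3.7 rot 0.6
```

View pics/w22.png

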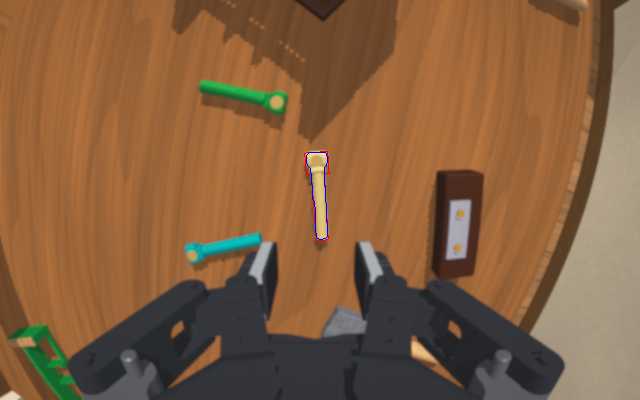

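The fit lies on the pale short peg: head at (317,160), tail at (322,238). I'll grip it.

Call:
apply_moves:
  deltas: [0.24,1.49,4,-0.069,140,0.24,1.49,8,-0.069,140,0.24,1.49,12,-0.069,140,0.24,1.49,14.5,-0.069,180,0.24,1.49,15.4,-0.069,180,0.24,1.49,15.4,-0.069,180,0.24,1.49,15.4,-0.069,180]

```text
time: 28.2
tool_pos: [0.65, -0.0346, 0.0233]
tool_rot: [-3.133, -0.009, 0.301]
force: [0.6, 0.9, -0.1]
width: 0.0251
```

```bash
python3 -c "
from h import *
im=imaging.snapshot('wrist'); cv2.imwrite('pics/w23.png',im[100:300,200:440][:,:,::-1].repeat(3,0).repeat(3,1))
plan(.6479,-.0354,.0195,1.8706-np.pi/2)"
```

```text
t 28.25 tcp [ 0.6502 -0.0348  0.0236] rot [-3.133 -0.01   0.301] q [-0.14  0.35  1.79  0.01  0.99 -0.45] w 0.0253 F [0.8 0.4 0.5]
delta cm [-0.24 -0.    0.41] turn 0.001 rows lin 0.1 rot 0.0
```

View pics/w23.png

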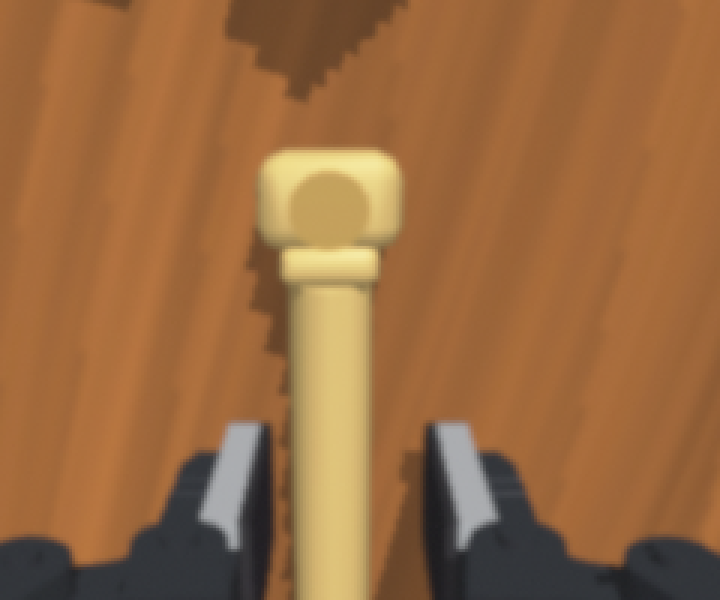

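Call:
apply_moves:
  deltas: [-0.24,0,0.2,0,180,-0.24,0,0.35,0,180,-0.24,0,0.35,0,180,-0.24,0,0.35,0,205,-0.24,0,0.35,0,230,-0.24,0,0.35,0,230,-0.24,0,0.35,0,230,-0.24,0,0.35,0,230,-0.24,0,0.35,0,230]

```text
time: 29.0
tool_pos: [0.6483, -0.0355, 0.0206]
tool_rot: [-3.133, -0.01, 0.301]
force: [-2.1, 0.1, 6.1]
width: 0.0101
```

Call:
apply_moves:
  deltas: [0,0,-1,0,230,0,0,-3,0,230,0,0,-6,0,230,0,0,-9,0,230,0,0,-12,0,230,0,0,-15,0,230,0,0,-18,0,230,0,0,-19,0,230,0,0,-19,0,230,0,0,-19,0,230,0,0,-19,0,230]

```text
time: 29.92
tool_pos: [0.6455, -0.0374, 0.2077]
tool_rot: [-3.132, -0.006, 0.301]
force: [1.0, -0.0, -0.6]
width: 0.0103
```

```bash
python3 -c "
from h import *
im=imaging.snapshot('wrist'); cv2.imwrite('pics/w24.png',im[100:300,200:440][:,:,::-1].repeat(3,0).repeat(3,1))
c=np.cos(-.494);s=np.sin(-.494)
for y in(-.04,.04): plan(.5543-s*y,.2528+c*y,.2,1.0768); print(.5543-s*y,.2528+c*y)"
```

```text
t 29.97 tcp [ 0.6454 -0.0374  0.2073] rot [-3.131 -0.006  0.301] q [-0.15  0.14  1.7   0.01  1.3  -0.45] w 0.0102 F [ 0.7 -1.1 -0.3]
delta cm [ -2.96 -27.6    1.  ] turn -0.776 rows lin 6.7 rot 6.2
0.5353339421923212 0.21758226794304064
t 29.97 tcp [ 0.6454 -0.0374  0.2073] rot [-3.131 -0.006  0.301] q [-0.15  0.14  1.7   0.01  1.3  -0.45] w 0.0102 F [ 0.7 -1.1 -0.3]
delta cm [  2.75 -33.21   1.09] turn -0.776 rows lin 8.0 rot 6.2
0.5732660578076788 0.2880177320569594
```

View pics/w24.png

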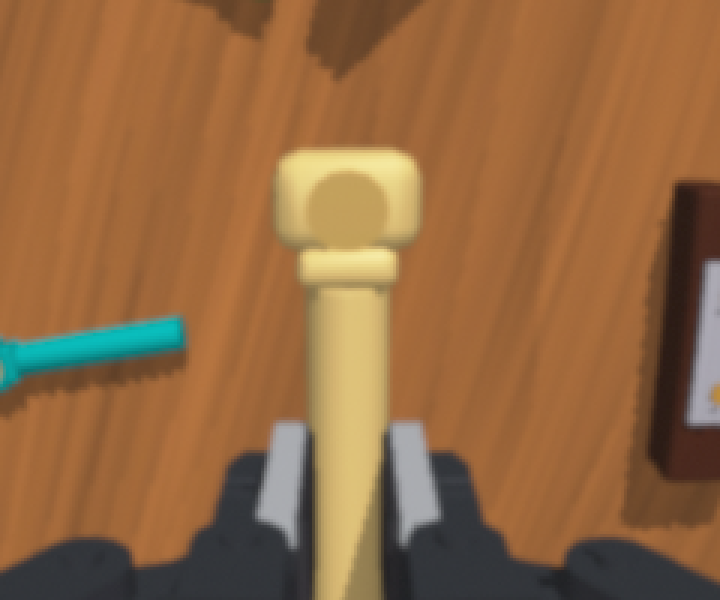

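Call:
apply_moves:
  deltas: [-0.3,-3,1,-0.1,230,-0.7,-7,1,-0.22,230,-1.1,-11,1,-0.34,230,-1.6,-15,1,-0.46,230,-2.1,-19,1,-0.58,230,-2.5,-23,1,-0.7,230,-2.8,-26,1,-0.776,230,-2.96,-27.6,1,-0.776,230,-2.96,-27.6,3,-0.776,230,-2.96,-27.6,4,-0.776,230,-2.96,-27.6,4,-0.776,230,-2.96,-27.6,4,-0.776,230,-2.96,-27.6,4,-0.776,230]

```text
time: 31.05
tool_pos: [0.5356, 0.2172, 0.1695]
tool_rot: [-3.138, -0.011, 1.076]
force: [0.7, 0.8, -0.5]
width: 0.0102
```

```bash
python3 -c "
from h import *
im=imaging.snapshot('wrist'); cv2.imwrite('pics/w25.png',im[:,:,::-1])
plan(.5353,.2176,.0974,1.0768)"
```

```text
t 31.1 tcp [0.5359 0.2173 0.1702] rot [-3.138 -0.011  1.076] q [ 0.29  0.03  1.89  0.01  1.22 -0.79] w 0.0104 F [ 0.  -0.3  0.1]
delta cm [-0.09 -0.05  7.28] turn -0.001 rows lin 1.7 rot 0.0
```

View pics/w25.png

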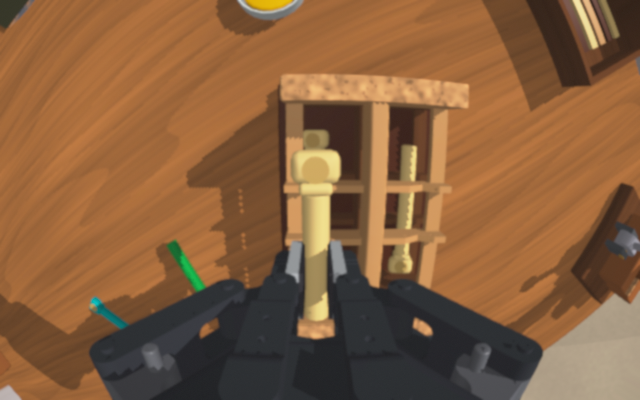

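Call:
apply_moves:
  deltas: [-0.09,-0.05,3,0,230,-0.09,-0.05,5.5,0,230,-0.09,-0.05,6.8,0,230,-0.09,-0.05,7.2,0,230,-0.09,-0.05,7.2,0,230,-0.09,-0.05,7.2,0,230]

```text
time: 31.6
tool_pos: [0.5359, 0.2176, 0.0992]
tool_rot: [-3.139, -0.012, 1.076]
force: [-0.1, 0.7, -0.2]
width: 0.0102
```

Call:
apply_moves:
  deltas: [-0.05,-0.05,0.15,0,230,-0.05,-0.05,0.2,0,230,-0.05,-0.05,0.2,0,230]

```text
time: 31.85
tool_pos: [0.5355, 0.2174, 0.0977]
tool_rot: [-3.14, -0.013, 1.075]
force: [0.2, -0.4, 0.2]
width: 0.0104
```

Call:
apply_moves:
  deltas: [0,0,0.1,0,230,0,0,0.1,0,215,0,0,0.1,0,205,0,0,0.1,0,195,0,0,0.05,0,180,0,0,0.05,0,180,0,0,-1,0,180,0,0,-4,0,180,0,0,-8,0,180,0,0,-12,0,180,0,0,-16,0,180,0,5,-19,0,180,0,7,-19,0,180,0,7,-19,0,180,0,7,-19,0,180,0,7,-19,0,180]

```text
time: 33.18
tool_pos: [0.5957, 0.1818, 0.2872]
tool_rot: [-3.139, -0.012, 1.075]
force: [0.3, 0.5, 0.1]
width: 0.0248
```

```bash
python3 - <<'E'
from h import *
plan(.5353,.2176,.0974,1.0768)
_,P,p=look('loose_tray','w26',(.554,.2527,-.492),z=.058)
c=np.cos(-.494);s=np.sin(-.494)
X=lambda x,y,z:np.array([.5543+c*x/1e3-s*y/1e3,.2528+s*x/1e3+c*y/1e3,z/1e3])
print(proj('wrist',[X(33,-40,89.8),X(-33,-40,89.8),X(-53,-40,89.8)],P).round(1))
im=imaging.snapshot('scene'); cv2.imwrite('pics/s26.png',cv2.resize(im[160:250,385:485],None,fx=7,fy=6.5,interpolation=cv2.INTER_CUBIC)[:,:,::-1])
im=imaging.snapshot('top'); cv2.imwrite('pics/t26.png',im[:,:,::-1])
E
```

```text
t 33.18 tcp [0.5957 0.1818 0.2872] rot [-3.139 -0.012  1.075] q [ 0.21  0.04  1.68  0.01  1.42 -0.87] w 0.0248 F [0.3 0.5 0.1]
delta cm [ 0.05 -6.96 19.  ] turn -0.002 rows lin 4.9 rot 0.0
loose_tray 0.96 [115. 353.] 10895 [185 136  89]
FIT [ 0.5541  0.2527 -0.4876] deg -27.9 iou 0.974
[[316.2 149.7]
 [316.1  86.2]
 [316.1  67.3]]
```

View pics/w26.png

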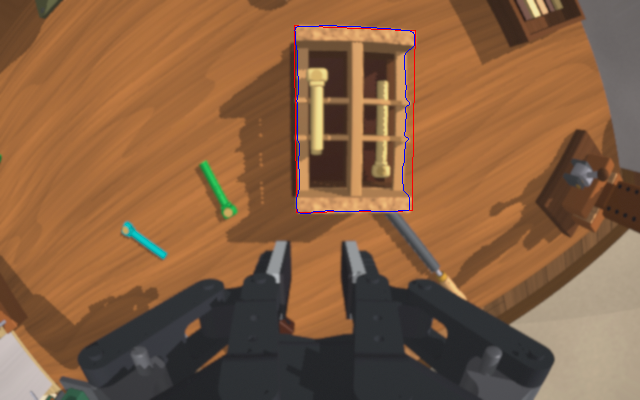

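View pics/s26.png

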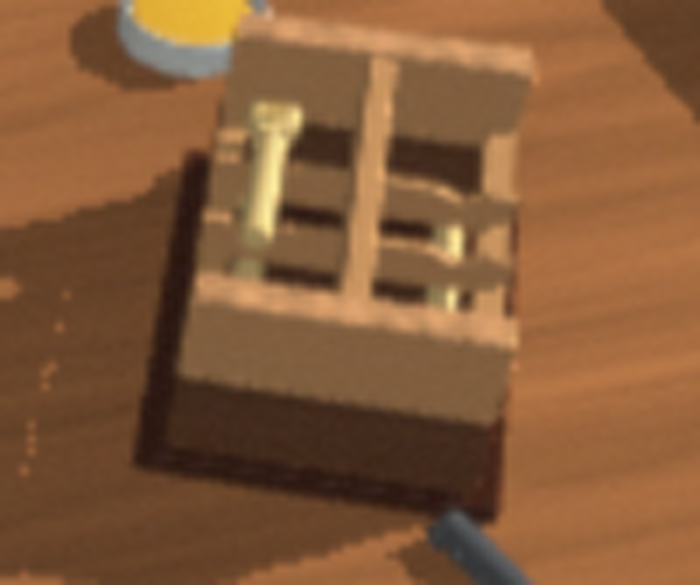

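View pics/t26.png

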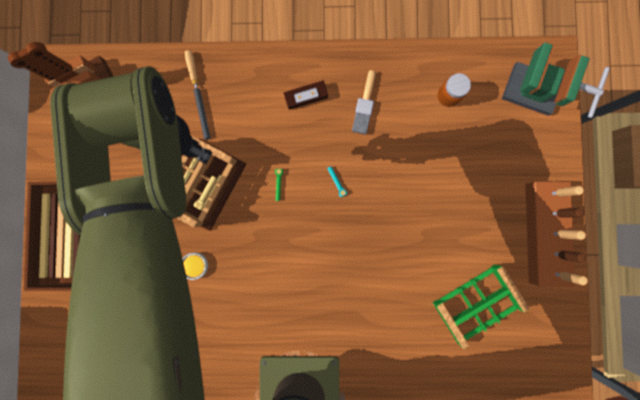

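```bash
python3 - <<'E'
from h import *
c=np.cos(-.494);s=np.sin(-.494)
X=lambda x,y,z:np.array([.5543+c*x/1e3-s*y/1e3,.2528+s*x/1e3+c*y/1e3,z/1e3])
u=proj('scene',[X(33,-40,83.3),X(33,-40,89.8),X(20,-40,89.8),X(-53,-40,89.8),X(20,-28,82),X(20,-52,82)])
print(((u-[385+15,160+5])*[12,12]).round())
im=imaging.snapshot('scene'); cv2.imwrite('pics/s27.png',cv2.resize(im[165:215,400:460],None,fx=12,fy=12,interpolation=cv2.INTER_CUBIC)[:,:,::-1])
P=imaging.camera_params('wrist'); im=imaging.snapshot('wrist')
cv2.imwrite('pics/w27.png',cv2.resize(im[20:220,270:430],None,fx=4.5,fy=3,interpolation=cv2.INTER_CUBIC)[:,:,::-1])
u=proj('wrist',[X(33,-40,89.8),X(33,-40,83),X(20,-40,89.8),X(-33,-40,89.8),X(-53,-40,89.8)],P); print(((u-[270,20])*[4.5,3]).round())
E
```

```text
[[252. 383.]
 [256. 363.]
 [261. 326.]
 [289. 127.]
 [307. 358.]
 [205. 342.]]
[[207. 391.]
 [207. 389.]
 [207. 353.]
 [207. 200.]
 [207. 143.]]
```

View pics/s27.png

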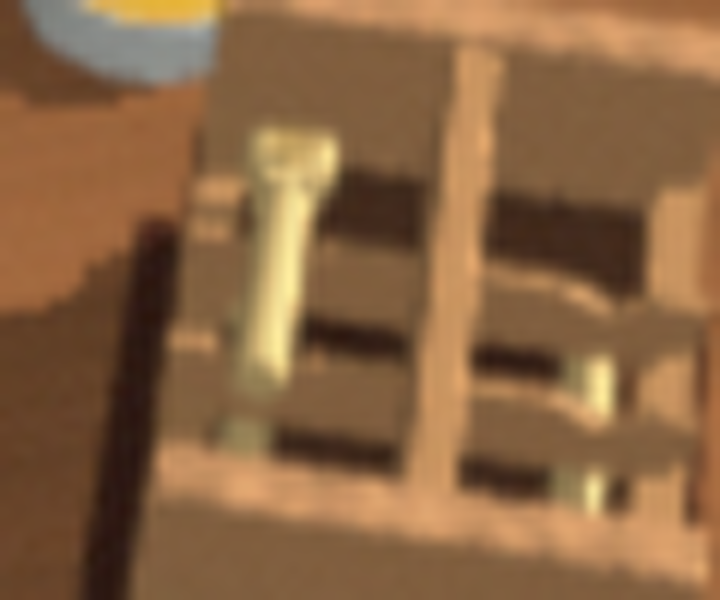

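View pics/w27.png

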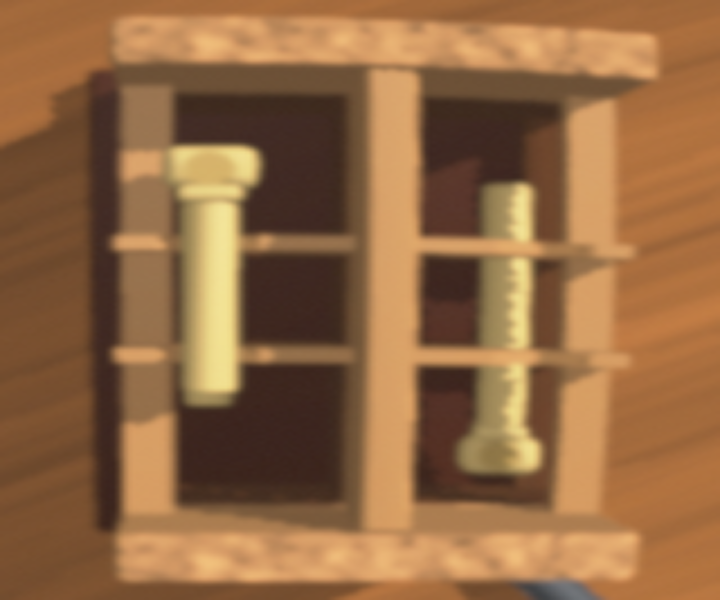

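The short peg lies across both ribs of the upper tray. Its tail overhangs the second rib, and its ends match the predictions. The gripper is clear, so I'll hand in.

```bash
python3 -c "
from bench import robot
o=robot.get_obs(); print(o['time'],o['tool_pos'],o['width']); print(robot.close_job())"
```

```text
33.4833 [0.59548585 0.18229433 0.28708177] 0.025268276952114307
the job is handed in; nothing more can be done
None
```

The drying stack is built as asked and handed in at about 33.5 s of the 120 s allowed. I laid the long and middle pegs in the base notches on either side of the bar. Then I set the loose tray on the base and laid the short peg in the tray's notches.

- **Tray:** the two wrist-camera fits after placing it were within 0.5 mm and 0.3° of the base. The scene picture shows its cheeks flush on the base cheeks.
- **Pegs:** the long and middle pegs each showed across both ribs, with ends within about 2 pixels of the prediction. The short peg's ends also matched, its tail overhanging the second rib by about the expected amount.
- **Bystanders and look-alikes:** the gripper never touched the wax tin, peg shaper, brush or the green and turquoise look-alikes. In the last top picture the shaper, brush and look-alikes are where they started; the tin is partly hidden by the arm there but shows unmoved in the scene picture.

- **First long-peg grasp:** it seemed too high, so I reopened and gripped lower before lifting.
- **Finger opening:** it read about 10 mm on the 13 mm pegs.
- **Tool tilt:** the tool was off vertical by up to about 1.3° at times, and about 0.7° when the tray was placed. It had no visible effect on the placings.

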